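# Clamp a sample pot in the counting jig

## Robot

A 6-joint arm with a two-finger parallel gripper is mounted at the origin on a cart in front of the work surface, level with it; the furniture and walls round the work are solid. World frame = base frame: x ahead of the robot, y to its left, z up, the work surface at z = 0. Lengths are in m, angles in rad, forces in N, time in s.
With the tool pointing down it reaches from about 0.35 to 0.775 m from the base axis. Payload 5.5 kg.
Tool frame: the origin (TCP) lies at the very end of the fingers, on their centre line; the grasp point (between the pads) lies hold_point_z behind it (hold_point_z is the distance from the TCP to the grasp point, in m); x points along the fingers, y is the direction in which the jaws open and shut, and the axes are right-handed (so a half turn about x gives the same grasp; the last joint's range is limited). The gripper opens to 85 mm and grips with 20 to 120 N. Pads are 22 mm wide; open, the fingers measure 114 mm over their backs; the gripper's body (76 mm by 85 mm) begins 54 mm behind the grasp point. The pads swing forward as they close: fully open they stand 13 mm farther back than shut.
Start: joints at [-1.414, 0.313, 0.046, 1.304, 0, 1.431], TCP at [0.168, -0.55, 0.231] pointing down, gripper open.
Joint ranges: [-2.76, 2.76], [-0.86, 1.69], [-1.03, 1.26], [-2.2, 2.34], [-1.47, 1.5], [-3.14, 3.14]. Speed limits (rad/s): [2.57, 2.57, 3.14, 3.14, 3.14, 3.14].

## Interface

Orientations are given as a unit quaternion [w, x, y, z].
In Python, from workcell import * gives the robot as it stands. The module is installed in compiled form; this text tells all that it offers.
- The arm moves only by the tool step_arm, never from a script. Its argument "targets" is a list of rows, each a list of 3 entries, a list of its own where there are three numbers: the turn, a rotation vector about the tool's x, y, z in degrees, then the shift along the tool's x, y, z in cm, then the finger opening in cm, from 0 to 8.54. A call has exactly 10 rows; each row shifts and turns the commanded pose from where the row before left it, along the tool's axes as they then stand; what a row does not reach is not made up. A row lasts 1/10 s, in which the tool goes at most 50 mm and 8.59 degrees, less where a joint would pass 70% of its speed; a pose out of reach is approached as far as the arm can. A call with a gripper value outside its range is refused whole. The fingers move at their own pace and stop on an object; "force" is the grip in N (left out, the last holds). Time passes only in rows, so rows that do not move let the fingers close, or fill a call up. It gives the time, the measured TCP pose, the force and the opening at its end, in the units of the state.
- get_state(): the state, without advancing time (a new reading comes with each control period).
- read_camera(name): name is "scene" or "top" or "wrist"; returns the picture (384x512x3 uint8, red, green, blue); there is no depth.
- camera_model(name): a dict with "fx", "fy", "cx", "cy" (pixels), "xyz" and "rotation" of the camera in the world; the wrist camera has in their place "T_tool_cam" (4x4, takes a point from camera to tool coordinates, whose origin is the TCP and whose axes are the tool frame's). Camera axes: x right, y down, z forward; pixel columns grow to the right and rows downward; lengths in m; the calibration is good to about 2 mm. A picture is of the moment at which its call begins: read the wrist's pose just before it. camera_model takes no time and is no camera call.
- hand_in(): hands the job in, once; it reports no verdict.
Trained networks look in the newest picture that a camera, given by its name, has taken for a name from the list of things; names that differ only in an ending like _2 or _b are one class to them, and where a whole thing is asked for, a point or a joint stands for the part that bears it (a point fixed in the world has none). Each returns a list of dicts, best first, with "p" (0 to 1); they miss things now and then, are a little off and sometimes report something else, mostly with a low value. They report only what shows in the picture. A call takes as long as a camera call. They do not tell look-alikes from the thing itself.
- find_in(camera, label): "extent" ([left, top, width, height] in pixels, round what is visible of it).
- silhouettes(camera, label): "mask" (384x512 bool, what is visible of it) and "extent" ([left, top, width, height] in pixels, round what is visible of it).
The state is a dict: "clock": time; "joint_pos": joint angles; "qvel": joint speeds; "tau": joint torques, N m; "tcp_pos": TCP position; "orientation": TCP orientation; "wrist_force": force on the tool from outside, world axes, zero at the start; "ft_torque": the same for the moment, N m; "finger_gap": finger opening in m.
Only numpy, scipy, OpenCV 4.12 (cv2) and the standard library are available. Lean on these libraries where they do the work, as an engineer would, in place of code of your own. Each camera call takes 0.05 s, during which the arm holds its last target.

## Task

Get the black sample pot ready for counting: turn the jig's eccentric clamp knob back (anticlockwise from above) to its open end stop, then stand the black pot upright in the V-block and let go of it. Then turn the knob clockwise until the red lobe bears on the pot and holds it firmly home against both faces of the V, without forcing it; leave the other things on the desk where they are.

Things in the scene. Friction and masses are not known exactly. Their poses are not given: they have to be found in the camera images.
- black_pot: Loose sample pot with black contents and a white ribbed screw cap, 54 mm tall, about 85 g; body 46 mm in diameter up to 38 mm, cap 50.4 mm in diameter from 38 to 54 mm. Origin: centre of its underside; z up along its axis. Best gripped round the cap from above.
- yellow_pot: Bystander: sample pot of the same size with yellow contents. Origin: centre of its underside.
- blue_disc: Bystander: small blue disc, 25 mm in diameter, 7 mm thick. Origin: centre of its underside.
- tin: Bystander: closed round tin, 66 mm in diameter, 24 mm tall. Origin: centre of its underside.
- jig: Fixed counting jig: aluminium plate 110 mm (its x) by 220 mm (its y), 6 mm thick. Origin: centre of its underside; z up. Toward +y it carries a white slippery 90-degree V-block that opens toward -y, faces up to 28 mm above the desk, a short steel probe tube behind it; toward -y stands the eccentric clamp, its vertical axis at x = +8.5 mm, y = -35.4 mm.
- nest (a point): On top of the jig's plate (6 mm above the desk), where the centre of the pot's underside lies when the pot touches both faces of the V; x = 0, y = +20 mm in the jig's frame, axes as the jig's. With the clamp fully open there are about 9 mm between the lobe and a pot that is home; a pot set down 3 to 5 mm short of home (toward the jig's -y) touches neither.
- cam (a joint): Clamp knob angle, rad. 0 = open end stop; grows turning clockwise seen from above; far stop 1.9. Stays where it is left (friction about 0.12 N m). Turning clockwise, the lobe pushes the pot home and meets a pot that is home at about 1.16; there the knob suddenly gets stiff: 0.03 to 0.08 rad more holds the pot firmly, about 0.17 rad more is too hard.
- cam_grip (a point): On the clamp's axis, 82 mm above the desk, mid-knob: a black bar 44 mm long, 13 mm thick, 68 to 94 mm above the desk (higher than the pot in the jig), gripped across its thickness from above. x axis: along the bar to the end with the red dot, the way the lobe sticks out; z up; turns with the knob. At angle 0 its x axis points 130 degrees clockwise (from above) from the jig's +x.
- lobe_centre (a point): Centre of the red lobe, an eccentric disc 60 mm in diameter, 10 to 27 mm above the desk, that turns with the knob; its centre lies 9 mm off the clamp's axis.
Things that resemble listed ones, but are neither listed nor needed, are in the scene too. Leave any brown or purple look-alike of the black_pot alone.

How it is judged:
On the way, in this order (a step that is already met when the one before it is completed fails the run):
1. the clamp knob is turned back to its open end stop (value of joint cam below 0.08 rad), for 0.2 s.
2. the black pot stands upright on the plate in the V-block, let go (horizontal distance between black_pot and nest below 0.012 m and z of black_pot in the frame of nest below 0.004 m and angle between black_pot's own z axis and vertical below 0.08 rad and contact force between the fingers and black_pot below 0.1 N), for 0.2 s.
3. the lobe bears on the pot (contact force between cam and black_pot above 3 N and value of joint cam above 0.9 rad), for 0.2 s.
At the end, for the whole second after the job is handed in: The black pot stands upright (within 0.06 rad) on the jig's plate, its centre within 3 mm of the home point in the V, at rest; the knob is past 0.9 rad and the red lobe presses on the pot with more than 3 N (all of step 3 and horizontal distance between black_pot and nest below 0.003 m and z of black_pot in the frame of nest between -0.004 and 0.004 m and angle between black_pot's own z axis and vertical below 0.06 rad and linear speed of black_pot below 0.02 m/s); the robot touches nothing.
It fails at once if the lobe is forced against the pot (more than 80 N) (contact force between cam and black_pot above 80 N).
It fails at once if the yellow pot, the blue disc or the tin is moved by more than 20 mm (distance of any of yellow_pot, blue_disc, tin from where it was at the start of the episode above 0.02 m).
It also fails if it takes over 61 s, if anything falls off the work surface, if the arm or the gripper's body presses on something with over 40 N, if the wrist force passes 120 N, or if a joint passes its speed limit or range.

## Working session

There is one attempt and no reset: what is moved stays moved. The work goes in short steps, Python scripts to look and compute and a tool call to move; the robot and the scene stay as the last step left them, time stands still between calls to the robot, and variables do not carry over. Pictures are saved under pics/ and viewed, and the job is handed in when it is done.

Besides the shell and the picture viewer there is one more tool, called after ">>>" as a command line: name --argument value ..., lists and objects as JSON in quotes. step_arm: Moves the arm, as the interface text tells. Its arguments: {"type":"object","properties":{"targets":{"type":"array","items":{"type":"array"}},"force":{"type":"number"}},"required":["targets"]}

```bash
mkdir -p pics; ls; python3 - <<'E'
from workcell import *
import cv2
s=get_state(); print(s)
for n in ("scene","top","wrist"):
    im=read_camera(n); cv2.imwrite(f"pics/{n}0.png",im[:,:,::-1]); print(n,camera_model(n))
E
```

```text
pics
{'clock': 0.0, 'joint_pos': array([-1.41361175e+00,  3.13990701e-01,  4.49686693e-02,  1.30357633e+00,
        2.31468568e-05,  1.43121512e+00]), 'qvel': array([ 0.00100845, -0.00092954,  0.00048367,  0.00103408,  0.00017231,
       -0.00172501]), 'tau': array([-2.63453301e-03, -4.80633187e+01,  2.98528773e+01,  1.95838837e-02,
       -2.06848999e-04,  2.10465203e-06]), 'tcp_pos': array([ 0.16807466, -0.54935934,  0.23041016]), 'orientation': array([ 0.10390074,  0.69933899,  0.10517506, -0.69933384]), 'wrist_force': array([-0.118395  , -0.42197825,  0.50373808]), 'ft_torque': array([-0.01588941, -0.01191133, -0.01873651]), 'finger_gap': 0.0856341046073092}
scene {'fx': 404.48535297251084, 'fy': 404.48535297251084, 'cx': 254.98437318034482, 'cy': 193.03638838648772, 'xyz': array([-0.01084351,  0.81015649,  0.50644525]), 'rotation': array([ 0.1597428 , -0.22882269,  0.80581455, -0.52228854])}
top {'fx': 411.5411037274287, 'fy': 411.5411037274287, 'cx': 250.5059023919093, 'cy': 191.17139079730742, 'xyz': array([ 0.38804462, -0.01549415,  1.1841315 ]), 'rotation': array([-0.03705367,  0.71117234, -0.70074288,  0.04266557])}
wrist {'fx': 278.38740760368995, 'fy': 278.38740760368995, 'cx': 257.1333642152388, 'cy': 190.0925559332627, 'T_tool_cam': array([[-1.24848912e-04, -3.27308825e-01,  9.44917413e-01,
        -1.42150141e-01],
       [ 9.99998790e-01,  1.42443326e-03,  6.25534389e-04,
         7.39244590e-05],
       [-1.55071471e-03,  9.44916348e-01,  3.27308251e-01,
        -8.42530993e-02],
       [ 0.00000000e+00,  0.00000000e+00,  0.00000000e+00,
         1.00000000e+00]])}
```

View pics/scene0.png

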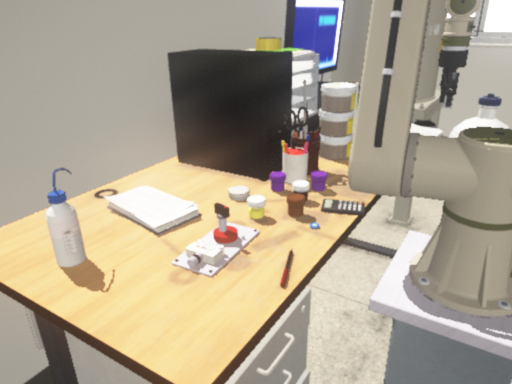

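View pics/top0.png

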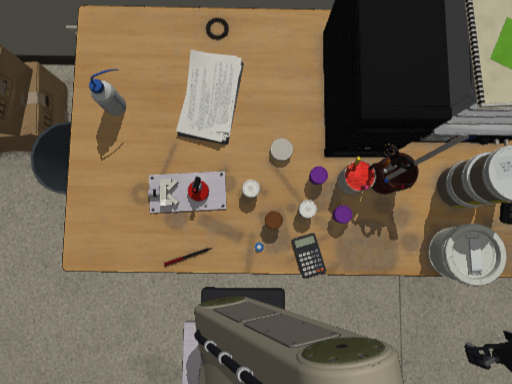

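View pics/wrist0.png

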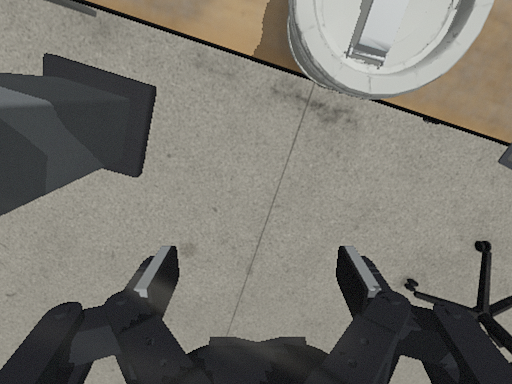

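```bash
cat > h.py <<'E'
import numpy as np, cv2
from scipy.spatial.transform import Rotation as R
from workcell import *
def q2m(q): return R.from_quat([q[1],q[2],q[3],q[0]]).as_matrix()
def campose(n,s=None):
    m=camera_model(n)
    if n=="wrist":
        s=s or get_state(); T=np.eye(4); T[:3,:3]=q2m(s['orientation']); T[:3,3]=s['tcp_pos']
        return m,T@m['T_tool_cam']
    T=np.eye(4); T[:3,:3]=q2m(m['rotation']); T[:3,3]=m['xyz']; return m,T
def proj(n,P,s=None):
    m,T=campose(n,s); p=(np.atleast_2d(P)-T[:3,3])@T[:3,:3]
    return np.c_[m['fx']*p[:,0]/p[:,2]+m['cx'], m['fy']*p[:,1]/p[:,2]+m['cy']]
def unproj(n,uv,z,s=None):
    m,T=campose(n,s); uv=np.atleast_2d(np.array(uv,float))
    d=np.c_[(uv[:,0]-m['cx'])/m['fx'],(uv[:,1]-m['cy'])/m['fy'],np.ones(len(uv))]@T[:3,:3].T
    k=(z-T[2,3])/d[:,2]; return T[:3,3]+k[:,None]*d
def crop(im,x0,y0,x1,y1,f,name): cv2.imwrite(name,cv2.resize(im[y0:y1,x0:x1,::-1],None,fx=f,fy=f,interpolation=cv2.INTER_CUBIC))
E
python3 - <<'E'
from h import *
t=cv2.imread("pics/top0.png")[:,:,::-1]; s=cv2.imread("pics/scene0.png")[:,:,::-1]
crop(t,140,130,360,285,3.6,"pics/topc.png"); crop(s,165,165,375,280,3.8,"pics/scenec.png")
for l in ("black_pot","yellow_pot","tin","blue_disc","jig","cam","lobe_centre","cam_grip"):
    for c in ("top","scene"):
        print(l,c,[(np.round(d['extent']).tolist(),round(d['p'],2)) for d in find_in(c,l)[:5]])
for n,uv,z in (("yellow?",(251,188),.054),("black?",(308,209),.054)): print(n,unproj("top",uv,z))
print(get_state()['clock'])
E
```

```text
black_pot top [([308.0, 166.0, 22.0, 18.0], 0.76), ([300.0, 201.0, 14.0, 19.0], 0.71), ([332.0, 204.0, 22.0, 20.0], 0.6), ([189.0, 176.0, 23.0, 24.0], 0.56), ([267.0, 210.0, 18.0, 21.0], 0.5)]
black_pot scene [([286.0, 191.0, 16.0, 26.0], 0.8), ([310.0, 170.0, 17.0, 21.0], 0.73), ([270.0, 173.0, 15.0, 19.0], 0.53), ([228.0, 187.0, 20.0, 13.0], 0.2), ([171.0, 207.0, 88.0, 74.0], 0.2)]
yellow_pot top [([242.0, 181.0, 18.0, 19.0], 0.82)]
yellow_pot scene [([250.0, 197.0, 16.0, 19.0], 0.62)]
tin top [([270.0, 139.0, 24.0, 21.0], 0.96)]
tin scene [([230.0, 186.0, 18.0, 16.0], 0.82)]
blue_disc top [([256.0, 242.0, 8.0, 8.0], 0.56)]
blue_disc scene []
jig top [([148.0, 174.0, 79.0, 39.0], 0.69)]
jig scene [([168.0, 204.0, 93.0, 71.0], 0.7)]
cam top [([190.0, 177.0, 18.0, 25.0], 0.58)]
cam scene [([210.0, 199.0, 27.0, 47.0], 0.87)]
lobe_centre top [([187.0, 176.0, 22.0, 30.0], 0.7), ([148.0, 174.0, 78.0, 36.0], 0.38)]
lobe_centre scene [([216.0, 203.0, 21.0, 41.0], 0.74)]
cam_grip top [([187.0, 179.0, 23.0, 24.0], 0.56)]
cam_grip scene [([209.0, 205.0, 28.0, 38.0], 0.63)]
yellow? [[ 0.52498151 -0.02480129  0.054     ]]
black? [[ 0.46914836 -0.18257135  0.054     ]]
0.95
```

```bash
python3 - <<'E'
from h import *
m,T=campose("top"); print(T.round(3)); m,T=campose("scene"); print(T.round(3))
E
```

```text
[[ 0.014 -0.994  0.113  0.388]
 [-1.    -0.015 -0.007 -0.015]
 [ 0.009 -0.112 -0.994  1.184]
 [ 0.     0.     0.     1.   ]]
[[-0.844 -0.202  0.496 -0.011]
 [-0.536  0.35  -0.769  0.81 ]
 [-0.018 -0.915 -0.403  0.506]
 [ 0.     0.     0.     1.   ]]
```

View pics/topc.png

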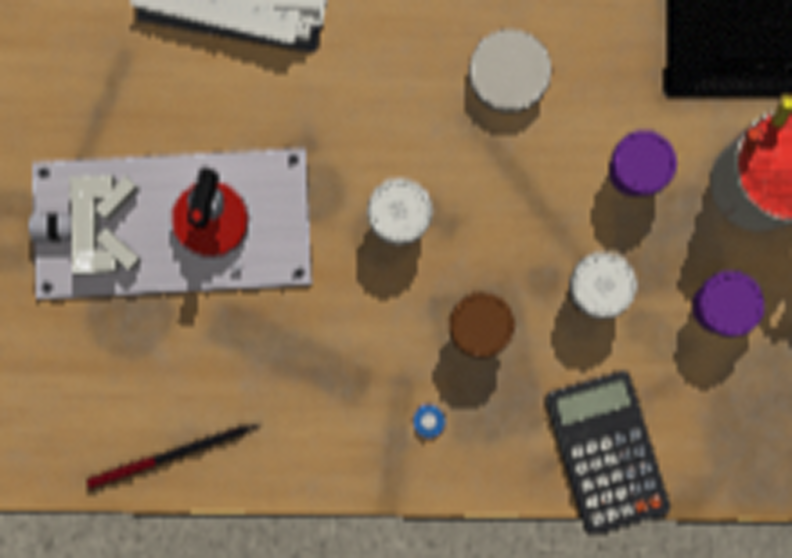

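View pics/scenec.png

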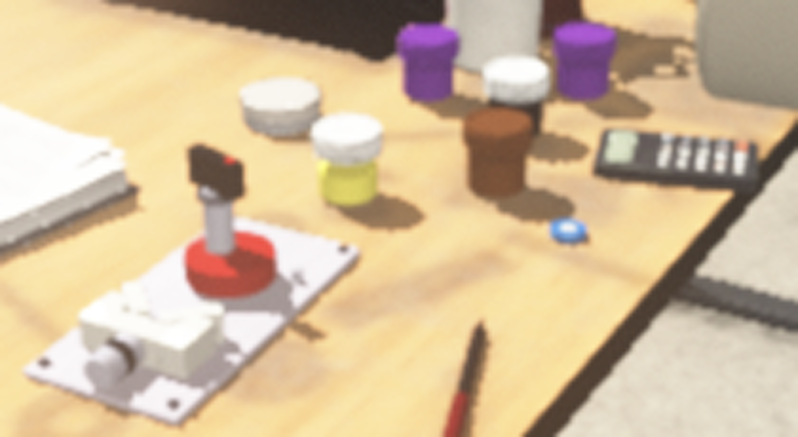

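```bash
python3 - <<'E'
from h import *
import workcell
print([ (n,getattr(workcell,n)) for n in dir(workcell) if 'hold' in n.lower()])
s=get_state(); print(q2m(s['orientation']).round(3), s['tcp_pos'], s['clock'])
c=lambda p:(np.array(p)/3.6+[140,130])
pl=unproj("top",[c((33,163)),c((305,150)),c((311,285)),c((36,299))],.006); print(pl, pl.mean(0))
k=unproj("top",[c((196,217)),c((207,175))],.094);print(k); d=k[0]-k[1]; print(np.degrees(np.arctan2(d[1],d[0])))
for n,p in dict(brown=(480,325),pur1=(643,163),pur2=(730,303),black=(604,285),yel=(400,211)).items(): print(n,unproj("top",c(p),.054).round(3))
E
```

```text
[('hold_point_z', 0.0187)]
[[ 0.     0.292 -0.956]
 [-0.    -0.956 -0.292]
 [-1.     0.    -0.   ]] [ 0.16814839 -0.54990272  0.23133308] 0.95
[[0.56328592 0.26934971 0.006     ]
 [0.57725573 0.05154785 0.006     ]
 [0.4686288  0.04445682 0.006     ]
 [0.45425386 0.26239907 0.006     ]] [0.51585608 0.15693837 0.006     ]
[[0.51171417 0.12606065 0.094     ]
 [0.54321004 0.11883465 0.094     ]]
167.07843593987465
brown [[ 0.437 -0.087  0.054]]
pur1 [[ 0.563 -0.212  0.054]]
pur2 [[ 0.456 -0.278  0.054]]
black [[ 0.469 -0.182  0.054]]
yel [[ 0.523 -0.025  0.054]]
```

```bash
cat >> h.py <<'E'
def plan(pos,A,n,s=None,A0=None):
    """tool-down rows from the measured pose to pos with y-axis at world angle A deg"""
    s=s or get_state(); M=q2m(s['orientation']); a0=np.degrees(np.arctan2(M[1,1],M[0,1]))
    d=np.array(pos)-s['tcp_pos']; turn=-(((A-a0)+180)%360-180)   # clockwise from above positive
    if abs(turn)>179: print("ambiguous")
    a=a0
    print("a0",a0.round(2),"turn/row",round(turn/n,3),"d",d.round(4),"t",s['clock'],"tilt",np.degrees(np.arccos(-M[2,0])).round(2))
    for i in range(n):
        c,sn=np.cos(np.radians(a)),np.sin(np.radians(a))
        y=np.array([c,sn,0]); z=np.array([sn,-c,0]); e=d/n*100
        print([[round(turn/n,2),0,0],[round(-e[2],2),round(e@y,2),round(e@z,2)]])
        a-=turn/n
def st():
    s=get_state(); M=q2m(s['orientation']); print("t",s['clock'],"p",s['tcp_pos'].round(4),"A",np.degrees(np.arctan2(M[1,1],M[0,1])).round(2),"xax",M[:,0].round(4),"F",s['wrist_force'].round(2),"M",s['ft_torque'].round(2),"gap",round(s['finger_gap'],4),"q",np.round(s['joint_pos'],2)); return s
E
python3 -c "
from h import *
plan([.47,.13,.24],77,20)"
```

```text
a0 -73.0 turn/row -7.5 d [0.3019 0.6799 0.0087] t 0.95 tilt 0.01
[[np.float64(-7.5), 0, 0], [np.float64(-0.04), np.float64(-2.81), np.float64(-2.44)]]
[[np.float64(-7.5), 0, 0], [np.float64(-0.04), np.float64(-2.47), np.float64(-2.78)]]
[[np.float64(-7.5), 0, 0], [np.float64(-0.04), np.float64(-2.08), np.float64(-3.08)]]
[[np.float64(-7.5), 0, 0], [np.float64(-0.04), np.float64(-1.66), np.float64(-3.33)]]
[[np.float64(-7.5), 0, 0], [np.float64(-0.04), np.float64(-1.21), np.float64(-3.52)]]
[[np.float64(-7.5), 0, 0], [np.float64(-0.04), np.float64(-0.75), np.float64(-3.64)]]
[[np.float64(-7.5), 0, 0], [np.float64(-0.04), np.float64(-0.26), np.float64(-3.71)]]
[[np.float64(-7.5), 0, 0], [np.float64(-0.04), np.float64(0.22), np.float64(-3.71)]]
[[np.float64(-7.5), 0, 0], [np.float64(-0.04), np.float64(0.71), np.float64(-3.65)]]
[[np.float64(-7.5), 0, 0], [np.float64(-0.04), np.float64(1.18), np.float64(-3.53)]]
[[np.float64(-7.5), 0, 0], [np.float64(-0.04), np.float64(1.63), np.float64(-3.34)]]
[[np.float64(-7.5), 0, 0], [np.float64(-0.04), np.float64(2.05), np.float64(-3.1)]]
[[np.float64(-7.5), 0, 0], [np.float64(-0.04), np.float64(2.44), np.float64(-2.81)]]
[[np.float64(-7.5), 0, 0], [np.float64(-0.04), np.float64(2.78), np.float64(-2.47)]]
[[np.float64(-7.5), 0, 0], [np.float64(-0.04), np.float64(3.08), np.float64(-2.08)]]
[[np.float64(-7.5), 0, 0], [np.float64(-0.04), np.float64(3.33), np.float64(-1.66)]]
[[np.float64(-7.5), 0, 0], [np.float64(-0.04), np.float64(3.52), np.float64(-1.21)]]
[[np.float64(-7.5), 0, 0], [np.float64(-0.04), np.float64(3.64), np.float64(-0.75)]]
[[np.float64(-7.5), 0, 0], [np.float64(-0.04), np.float64(3.71), np.float64(-0.26)]]
[[np.float64(-7.5), 0, 0], [np.float64(-0.04), np.float64(3.71), np.float64(0.22)]]
```

Candidates for the black pot in the top view are: white cap (308,209), which shows a black body in the scene view at (300,190); yellow pot (251,188); brown (273,220); and purple (318,175) and (343,214). The first one fits the description, and the scene crop confirms its black body under a white cap. The knob comes first, so I'm moving to a viewpoint over the jig.

>>> step_arm --targets '[[[-7.5,0,0],[0,-2.8,-2.4],8.5],[[-7.5,0,0],[0,-2.5,-2.8],8.5],[[-7.5,0,0],[0,-2.1,-3.1],8.5],[[-7.5,0,0],[0,-1.7,-3.3],8.5],[[-7.5,0,0],[0,-1.2,-3.5],8.5],[[-7.5,0,0],[0,-0.8,-3.6],8.5],[[-7.5,0,0],[0,-0.3,-3.7],8.5],[[-7.5,0,0],[0,0.2,-3.7],8.5],[[-7.5,0,0],[0,0.7,-3.6],8.5],[[-7.5,0,0],[0,1.2,-3.5],8.5]]'

```text
clock: 1.95
tcp_pos: [0.3174, -0.2091, 0.2315]
orientation: [0.51, 0.49, 0.51, -0.49]
wrist_force: [2.2, -0.3, -0.5]
finger_gap: 0.0852
```

>>> step_arm --targets '[[[-7.5,0,0],[0,1.6,-3.3],8.5],[[-7.5,0,0],[0,2.0,-3.1],8.5],[[-7.5,0,0],[0,2.4,-2.8],8.5],[[-7.5,0,0],[0,2.8,-2.5],8.5],[[-7.5,0,0],[0,3.1,-2.1],8.5],[[-7.5,0,0],[0,3.3,-1.7],8.5],[[-7.5,0,0],[0,3.5,-1.2],8.5],[[-7.5,0,0],[0,3.6,-0.8],8.5],[[-7.5,0,0],[0,3.7,-0.3],8.5],[[-7.5,0,0],[0,3.7,0.2],8.5]]'

```text
clock: 2.95
tcp_pos: [0.4657, 0.1309, 0.2315]
orientation: [0.703, 0.078, 0.703, -0.078]
wrist_force: [0.8, -0.7, -0.1]
finger_gap: 0.085
```

```bash
python3 - <<'E'
from h import *
s=st(); im=read_camera("wrist"); cv2.imwrite("pics/w1.png",im[:,:,::-1]); np.save("w1.npy",im)
import pickle; pickle.dump(s,open("w1.pkl","wb"))
for l in ("cam","jig"):
  print(l,[(np.round(d['extent']).tolist(),round(d['p'],2)) for d in find_in("wrist",l)[:3]])
E
```

```text
t 2.95 p [0.4657 0.1309 0.2315] A 77.33 xax [ 7.e-04 -2.e-04 -1.e+00] F [ 0.78 -0.7  -0.1 ] M [-0.01 -0.01  0.02] gap 0.085 q [ 0.11  0.14 -0.18  1.25 -0.    0.33]
cam [([240.0, 180.0, 43.0, 69.0], 0.72)]
jig [([200.0, 131.0, 168.0, 116.0], 0.55)]
```

View pics/w1.png

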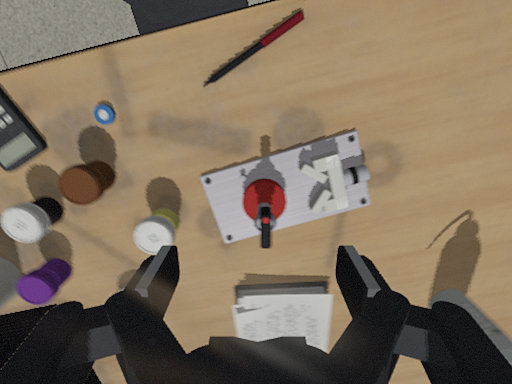

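```bash
python3 - <<'E'
from h import *
im=np.load("w1.npy"); crop(im,195,120,375,255,4.4,"pics/w1c.png"); crop(im,0,180,80,260,6,"pics/w1p.png")
E
```

```text
(no output)
```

View pics/w1c.png

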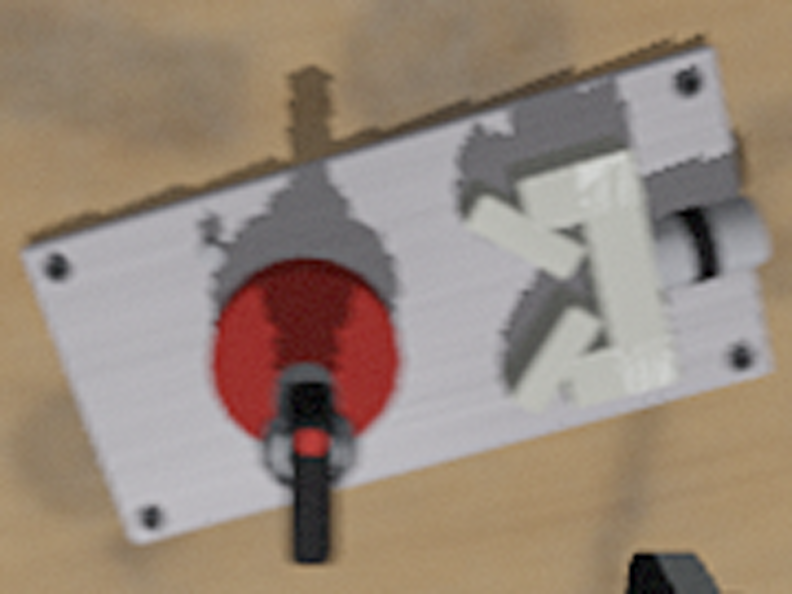

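View pics/w1p.png

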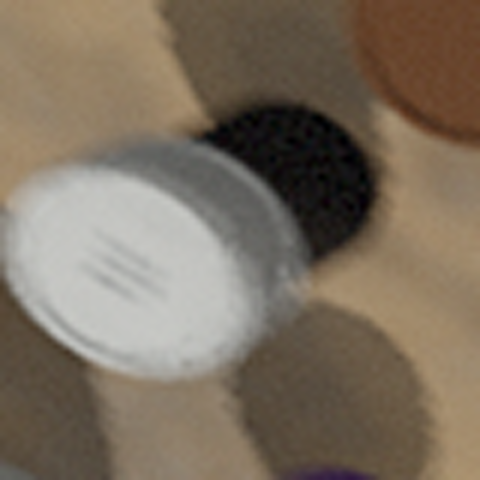

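```bash
python3 - <<'E'
from h import *
import pickle
s=pickle.load(open("w1.pkl","rb"))
c=lambda p:(np.array(p,float)/4.4+[195,120])
pl=unproj("wrist",[c((22,250)),c((712,46)),c((772,370)),c((135,543))],.006,s); print(pl.round(4), pl.mean(0).round(4)); 
e=[pl[1]-pl[0],pl[2]-pl[3],-(pl[1]-pl[2]),-(pl[0]-pl[3])]
print([ (np.linalg.norm(v).round(4),np.degrees(np.arctan2(v[1],v[0])).round(2)) for v in e])
k=unproj("wrist",[c((310.5,425)),c((312.5,562)),c((310.5,442))],.094,s);print(k.round(4)); d=k[0]-k[1]; print(np.linalg.norm(d),np.degrees(np.arctan2(d[1],d[0])),k[:2].mean(0))
# hypothesised jig
th=np.radians(3.5); o=np.array([.516,.157])
Rz=np.array([[np.cos(th),-np.sin(th)],[np.sin(th),np.cos(th)]]);
print("axis",o+Rz@[.0085,-.0354])
cp=unproj("wrist",np.array([[125,272]])/6+[0,180],.054,s);print("pot cap",cp)
E
```

```text
[[0.4714 0.0491 0.006 ]
 [0.4554 0.2659 0.006 ]
 [0.5629 0.2741 0.006 ]
 [0.5794 0.0572 0.006 ]] [0.5173 0.1616 0.006 ]
[(np.float64(0.2174), np.float64(94.21)), (np.float64(0.2176), np.float64(94.36)), (np.float64(0.1078), np.float64(4.38)), (np.float64(0.1084), np.float64(4.31))]
[[0.5097 0.1305 0.094 ]
 [0.548  0.1229 0.094 ]
 [0.5143 0.1295 0.094 ]]
0.03899648209878979 168.75530729674097 [0.52882661 0.12669358 0.094     ]
axis [0.52664526 0.12218494]
pot cap [[ 0.4720288  -0.17825832  0.054     ]]
```

```bash
python3 - <<'E'
from h import *
s=dict(get_state())
for z in (.15,.12,.1):
    s['tcp_pos']=np.array([.528,.1245,z]); print(z,proj("wrist",[[.528,.1245,.094],[.5065,.129,.094],[.4956,.1215,.006]],s).round(0).tolist())
# scene camera: predicted corners for both hypotheses
t=np.radians(4.3);Rz=np.array([[np.cos(t),-np.sin(t)],[np.sin(t),np.cos(t)]])
for o in ([.516,.157],[.5173,.1616]):
    P=[np.r_[np.array(o)+Rz@np.array(v),.006] for v in ([-.055,-.11],[-.055,.11],[.055,.11],[.055,-.11])]
    for c,off,f in (("scene",[165,165],3.8),("top",[140,130],3.6)): print(c,((proj(c,P)-off)*f).round(0).tolist())
plan([.528,.1245,.16],78.8,4)
E
```

```text
0.15 [[257.0, 210.0], [257.0, 182.0], [248.0, 149.0]]
0.12 [[257.0, 227.0], [257.0, 196.0], [246.0, 155.0]]
0.1 [[257.0, 242.0], [257.0, 208.0], [246.0, 159.0]]
scene [[364.0, 245.0], [182.0, 418.0], [25.0, 368.0], [224.0, 211.0]]
top [[313.0, 284.0], [36.0, 301.0], [31.0, 164.0], [305.0, 148.0]]
scene [[358.0, 247.0], [175.0, 421.0], [18.0, 371.0], [219.0, 213.0]]
top [[307.0, 282.0], [30.0, 299.0], [25.0, 162.0], [300.0, 146.0]]
a0 77.2 turn/row -0.4 d [ 0.0624 -0.0065 -0.071 ] t 3.1 tilt 0.01
[[np.float64(-0.4), 0, 0], [np.float64(1.78), np.float64(0.19), np.float64(1.56)]]
[[np.float64(-0.4), 0, 0], [np.float64(1.78), np.float64(0.18), np.float64(1.56)]]
[[np.float64(-0.4), 0, 0], [np.float64(1.78), np.float64(0.17), np.float64(1.56)]]
[[np.float64(-0.4), 0, 0], [np.float64(1.78), np.float64(0.15), np.float64(1.56)]]
```

>>> step_arm --targets '[[[-0.4,0,0],[1.8,0.2,1.6],8.5],[[-0.4,0,0],[1.8,0.2,1.6],8.5],[[-0.4,0,0],[1.8,0.2,1.5],8.5],[[-0.4,0,0],[1.8,0.1,1.5],8.5],[[0,0,0],[1.8,0,0],8.5],[[0,0,0],[0,0,0],8.5],[[0,0,0],[0,0,0],8.5],[[0,0,0],[0,0,0],8.5],[[0,0,0],[0,0,0],8.5],[[0,0,0],[0,0,0],8.5]]'

```text
clock: 4.1
tcp_pos: [0.5277, 0.1228, 0.1423]
orientation: [0.704, 0.07, 0.703, -0.07]
wrist_force: [0.9, 0.3, 0.4]
finger_gap: 0.0852
```

```bash
python3 - <<'E'
from h import *
s=st(); im=read_camera("wrist"); cv2.imwrite("pics/w2.png",im[:,:,::-1]); np.save("w2.npy",im)
crop(im,150,100,400,270,3.2,"pics/w2c.png")
import pickle; pickle.dump(s,open("w2.pkl","wb"))
E
```

```text
t 4.1 p [0.5277 0.1228 0.1423] A 78.6 xax [ 0.0017  0.     -1.    ] F [0.94 0.27 0.42] M [-0.   -0.04 -0.01] gap 0.0852 q [ 0.08  0.29 -0.21  1.07 -0.    0.28]
```

View pics/w2c.png

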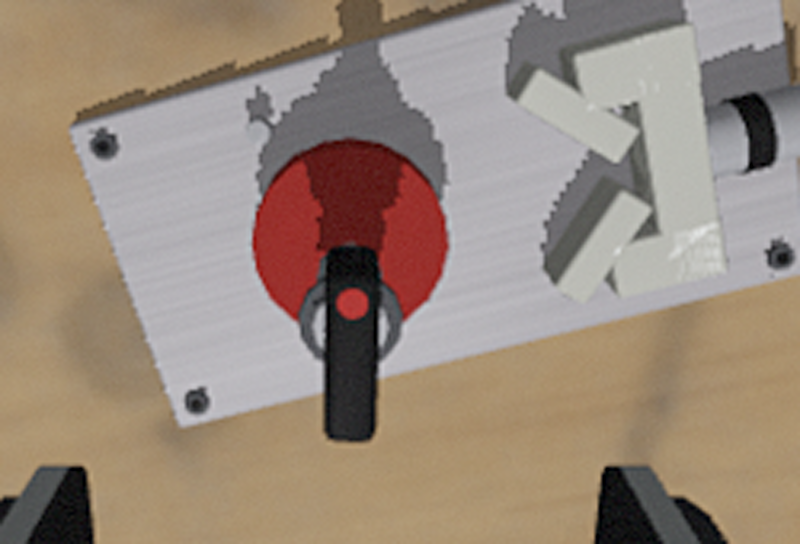

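```bash
python3 - <<'E'
from h import *
import pickle
s=pickle.load(open("w2.pkl","rb"))
c=lambda p:(np.array(p,float)/3.2+[150,100])
k=unproj("wrist",[c((353,303)),c((350.5,440)),c((353,285))],.094,s);print(k.round(4)); d=k[0]-k[1]; A=np.degrees(np.arctan2(d[1],d[0])); u=d[:2]/np.linalg.norm(d[:2]); print(A, "centre from far end",(k[1][:2]+.022*u).round(4), np.linalg.norm(k[2]-k[1]))
pl=unproj("wrist",[c((70,125)),c((180,426))],.006,s);print(pl.round(4))
t=np.radians(4.3);Rz=np.array([[np.cos(t),-np.sin(t)],[np.sin(t),np.cos(t)]])
o=(pl[0][:2]-Rz@[-.055,-.11],pl[1][:2]-Rz@[.055,-.11]); print(o,[x+Rz@[.0085,-.0354] for x in o])
# red lobe: fit
im=np.load("w2.npy").astype(int); m=((im[:,:,0]>120)&(im[:,:,1]<80)&(im[:,:,2]<80)).astype(np.uint8)
n,l,stt,cen=cv2.connectedComponentsWithStats(m); print(stt[1:],cen[1:])
E
```

```text
[[0.5134 0.128  0.094 ]
 [0.5477 0.1207 0.094 ]
 [0.5092 0.1288 0.094 ]]
167.92441035725926 centre from far end [0.5262 0.1253] 0.03937586322266113
[[0.4701 0.0478 0.006 ]
 [0.5782 0.0547 0.006 ]]
(array([0.5167294 , 0.16159971]), array([0.51514693, 0.16021828])) [array([0.52785972, 0.12693668]), array([0.52627725, 0.12555524])]
[[229 150  23  50 729]
 [268 151  22  49 660]
 [255 190  10  10  75]] [[239.77914952 174.3648834 ]
 [278.63030303 175.13333333]
 [259.73333333 194.38666667]]
```

>>> step_arm --targets '[[[0.5,0,0],[0,0.2,-0.1],5],[[0,0,0],[2,0,0],5],[[0,0,0],[2,0,0],5],[[0,0,0],[2,0,0],5],[[0,0,0],[1.9,0,0],5],[[0,0,0],[0,0,0],2],[[0,0,0],[0,0,0],0.5],[[0,0,0],[0,0,0],0.5],[[0,0,0],[0,0,0],0.5],[[0,0,0],[0,0,0],0.5]]' --force 40

```text
clock: 5.15
tcp_pos: [0.5257, 0.1249, 0.062]
orientation: [0.703, 0.073, 0.704, -0.073]
wrist_force: [-2.8, 0.2, -6.9]
finger_gap: 0.0248
```

```bash
python3 - <<'E'
from h import *
s=st(); im=read_camera("wrist"); cv2.imwrite("pics/w3.png",im[:,:,::-1])
E
```

```text
t 5.15 p [0.5257 0.1249 0.062 ] A 78.11 xax [-1.9e-03 -1.0e-04 -1.0e+00] F [-2.77  0.18 -6.89] M [ 0.04  0.59 -0.08] gap 0.0248 q [ 0.08  0.36 -0.32  0.89  0.    0.29]
```

View pics/w3.png

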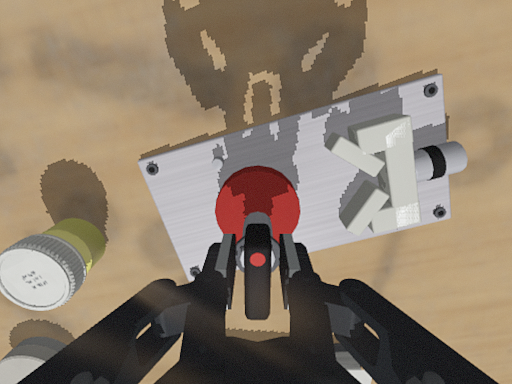

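>>> step_arm --targets '[[[0,0,0],[0,0,0],0.5],[[0,0,0],[0,0,0],0.5],[[0,0,0],[0,0,0],0.5],[[0,0,0],[0,0,0],0.5],[[0,0,0],[0,0,0],0.5],[[-3,0,0],[0,0,0],0.5],[[-4,0,0],[0,0,0],0.5],[[-4,0,0],[0,0,0],0.5],[[-4,0,0],[0,0,0],0.5],[[0,0,0],[0,0,0],0.5]]'

```text
clock: 6.2
tcp_pos: [0.5257, 0.1244, 0.062]
orientation: [0.706, -0.02, 0.707, 0.019]
wrist_force: [-6.1, -2.7, -5.8]
finger_gap: 0.0245
```

```bash
python3 - <<'E'
from h import *
s=st()
E
```

```text
t 6.2 p [0.5257 0.1244 0.062 ] A 93.17 xax [-0.0018 -0.0013 -1.    ] F [-6.07 -2.7  -5.75] M [-0.32  1.11 -0.03] gap 0.0245 q [ 0.08  0.36 -0.32  0.89 -0.    0.03]
```

```bash
python3 - <<'E'
from h import *
im=read_camera("wrist"); crop(im,170,120,350,330,2.8,"pics/w4c.png")
im=read_camera("scene"); crop(im,165,120,325,280,3.7,"pics/s4c.png")
E
```

```text
(no output)
```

View pics/w4c.png

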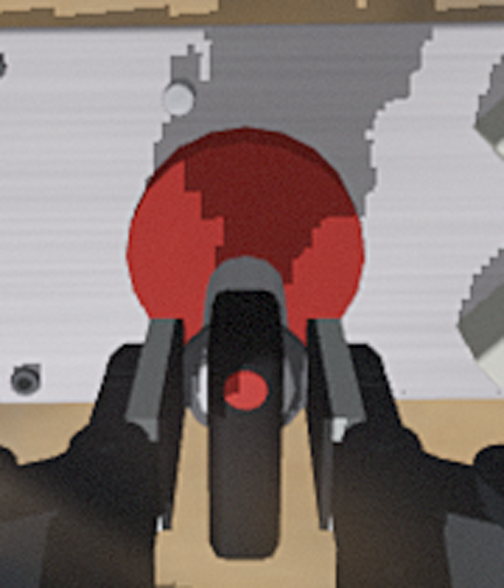

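View pics/s4c.png

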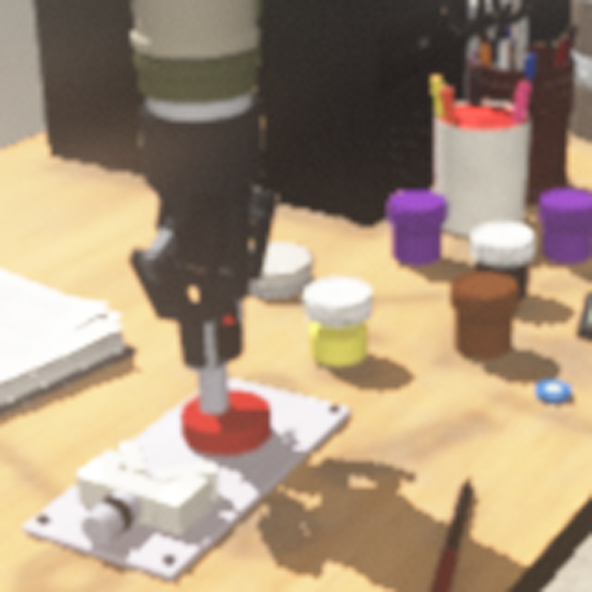

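>>> step_arm --targets '[[[0,0,0],[0,0,0],3.2],[[0,0,0],[0,0,0],3.2],[[0,0,0],[-0.5,0,0],3.2],[[0,0,0],[-0.4,0,0],3.2],[[0,0,0],[0,0,0],0.5],[[0,0,0],[0,0,0],0.5],[[0,0,0],[0,0,0],0.5],[[0,0,0],[0,0,0],0.5],[[0,0,0],[0,0,0],0.5],[[0,0,0],[0,0,0],0.5]]'

```text
clock: 7.3
tcp_pos: [0.5279, 0.1245, 0.0726]
orientation: [0.708, -0.019, 0.706, 0.019]
wrist_force: [-0.9, -1.7, 6.5]
finger_gap: 0.0118
```

```bash
python3 - <<'E'
from h import *
s=st();im=read_camera("wrist"); crop(im,170,120,350,330,2.8,"pics/w5c.png")
E
```

```text
t 7.3 p [0.5279 0.1245 0.0726] A 93.07 xax [ 2.9e-03 -9.0e-04 -1.0e+00] F [-0.88 -1.75  6.46] M [-0.36  0.16 -0.08] gap 0.0118 q [ 0.08  0.35 -0.31  0.91 -0.    0.03]
```

View pics/w5c.png

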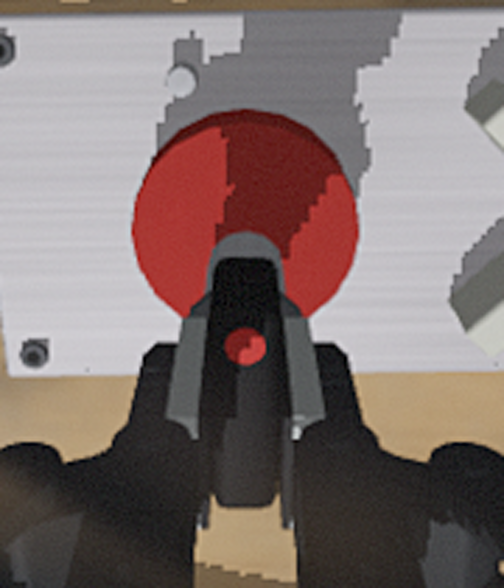

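>>> step_arm --targets '[[[-5,0,0],[0,0,0],0.5],[[-6,0,0],[0,0,0],0.5],[[-6,0,0],[0,0,0],0.5],[[-6,0,0],[0,0,0],0.5],[[-6,0,0],[0,0,0],0.5],[[-6,0,0],[0,0,0],0.5],[[-6,0,0],[0,0,0],0.5],[[-5,0,0],[0,0,0],0.5],[[0,0,0],[0,0,0],0.5],[[0,0,0],[0,0,0],0.5]]'

```text
clock: 8.35
tcp_pos: [0.5279, 0.1244, 0.0726]
orientation: [0.644, -0.295, 0.642, 0.293]
wrist_force: [-0.9, -2.4, 6.4]
finger_gap: 0.0119
```

```bash
python3 - <<'E'
from h import *
s=st();im=read_camera("wrist"); crop(im,170,120,350,330,2.8,"pics/w6c.png")
E
```

```text
t 8.35 p [0.5279 0.1244 0.0726] A 139.1 xax [ 0.0028 -0.0011 -1.    ] F [-0.92 -2.38  6.4 ] M [-0.41  0.16  0.11] gap 0.0119 q [ 0.08  0.35 -0.31  0.91 -0.   -0.77]
```

View pics/w6c.png

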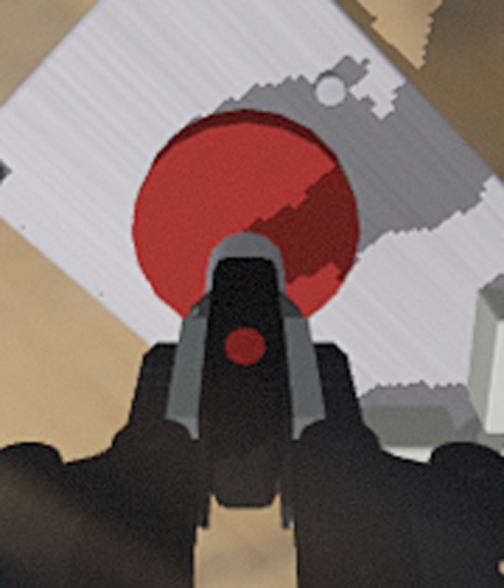

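>>> step_arm --targets '[[[-2,0,0],[0,0,0],0.5],[[-2,0,0],[0,0,0],0.5],[[-1,0,0],[0,0,0],0.5],[[-1,0,0],[0,0,0],0.5],[[0,0,0],[0,0,0],0.5],[[0,0,0],[0,0,0],0.5],[[0,0,0],[0,0,0],0.5],[[0,0,0],[0,0,0],0.5],[[0,0,0],[0,0,0],0.5],[[0,0,0],[0,0,0],0.5]]'

```text
clock: 9.4
tcp_pos: [0.528, 0.1244, 0.0726]
orientation: [0.628, -0.327, 0.626, 0.326]
wrist_force: [0.2, -1.9, 6.2]
finger_gap: 0.0116
```

```bash
python3 - <<'E'
from h import *
s=st()
E
```

```text
t 9.4 p [0.528  0.1244 0.0726] A 144.98 xax [ 2.9e-03 -9.0e-04 -1.0e+00] F [ 0.21 -1.93  6.15] M [-0.29  0.15 -0.71] gap 0.0116 q [ 0.08  0.35 -0.31  0.91 -0.   -0.88]
```

```bash
python3 - <<'E'
from h import *
s=dict(get_state()); s['tcp_pos']=np.array([.528,.1244,.1626]); plan([.471,-.180,.15],4.3,18,s)
E
```

```text
a0 144.98 turn/row 7.816 d [-0.057  -0.3044 -0.0126] t 9.4 tilt 0.17
[[np.float64(7.82), 0, 0], [np.float64(0.07), np.float64(-0.71), np.float64(-1.57)]]
[[np.float64(7.82), 0, 0], [np.float64(0.07), np.float64(-0.92), np.float64(-1.46)]]
[[np.float64(7.82), 0, 0], [np.float64(0.07), np.float64(-1.11), np.float64(-1.32)]]
[[np.float64(7.82), 0, 0], [np.float64(0.07), np.float64(-1.28), np.float64(-1.15)]]
[[np.float64(7.82), 0, 0], [np.float64(0.07), np.float64(-1.42), np.float64(-0.97)]]
[[np.float64(7.82), 0, 0], [np.float64(0.07), np.float64(-1.54), np.float64(-0.77)]]
[[np.float64(7.82), 0, 0], [np.float64(0.07), np.float64(-1.63), np.float64(-0.55)]]
[[np.float64(7.82), 0, 0], [np.float64(0.07), np.float64(-1.69), np.float64(-0.32)]]
[[np.float64(7.82), 0, 0], [np.float64(0.07), np.float64(-1.72), np.float64(-0.09)]]
[[np.float64(7.82), 0, 0], [np.float64(0.07), np.float64(-1.71), np.float64(0.14)]]
[[np.float64(7.82), 0, 0], [np.float64(0.07), np.float64(-1.68), np.float64(0.37)]]
[[np.float64(7.82), 0, 0], [np.float64(0.07), np.float64(-1.61), np.float64(0.6)]]
[[np.float64(7.82), 0, 0], [np.float64(0.07), np.float64(-1.52), np.float64(0.81)]]
[[np.float64(7.82), 0, 0], [np.float64(0.07), np.float64(-1.39), np.float64(1.01)]]
[[np.float64(7.82), 0, 0], [np.float64(0.07), np.float64(-1.24), np.float64(1.19)]]
[[np.float64(7.82), 0, 0], [np.float64(0.07), np.float64(-1.07), np.float64(1.35)]]
[[np.float64(7.82), 0, 0], [np.float64(0.07), np.float64(-0.87), np.float64(1.48)]]
[[np.float64(7.82), 0, 0], [np.float64(0.07), np.float64(-0.66), np.float64(1.59)]]
```

>>> step_arm --targets '[[[0,0,0],[0,0,0],4],[[0,0,0],[0,0,0],6],[[0,0,0],[0,0,0],7],[[0,0,0],[-1,0,0],7],[[0,0,0],[-3,0,0],7],[[0,0,0],[-3,0,0],7],[[0,0,0],[-2,0,0],7],[[0,0,0],[0,0,0],7],[[0,0,0],[0,0,0],7],[[0,0,0],[0,0,0],7]]'

```text
clock: 10.4
tcp_pos: [0.5259, 0.1249, 0.1602]
orientation: [0.626, -0.327, 0.628, 0.327]
wrist_force: [-0.7, -0.3, 0.4]
finger_gap: 0.0701
```

```bash
python3 - <<'E'
from h import *
s=st();im=read_camera("wrist"); crop(im,120,80,400,290,2.8,"pics/w7c.png"); np.save("w7.npy",im)
import pickle; pickle.dump(s,open("w7.pkl","wb"))
E
```

```text
t 10.4 p [0.5259 0.1249 0.1602] A 145.11 xax [-1.8e-03 -2.0e-04 -1.0e+00] F [-0.7  -0.27  0.42] M [-0.04  0.03 -0.01] gap 0.0701 q [ 0.08  0.28 -0.18  1.12 -0.   -0.88]
```

View pics/w7c.png

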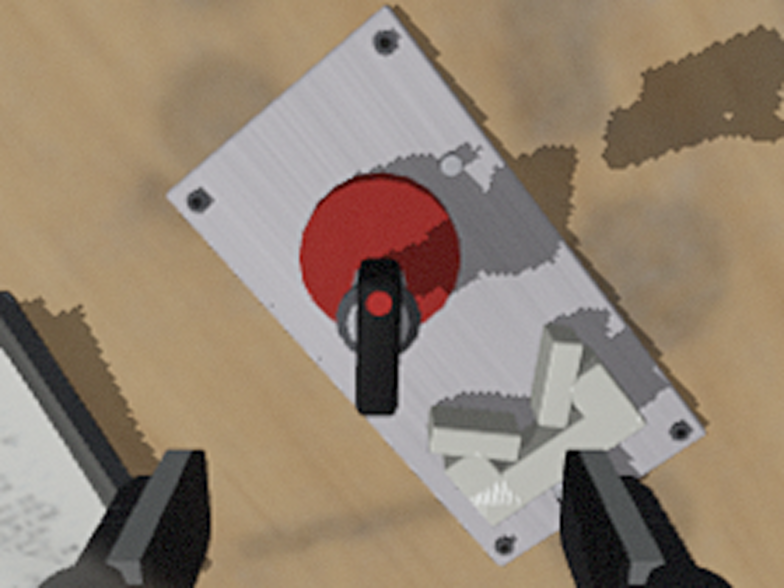

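>>> step_arm --targets '[[[7.8,0,0],[0,-0.7,-1.6],7],[[7.8,0,0],[0,-0.9,-1.5],7],[[7.8,0,0],[0,-1.1,-1.3],7],[[7.8,0,0],[0,-1.3,-1.2],7],[[7.8,0,0],[0,-1.4,-1.0],7],[[7.8,0,0],[0,-1.5,-0.8],7],[[7.8,0,0],[0,-1.6,-0.5],7],[[7.8,0,0],[0,-1.7,-0.3],7],[[7.8,0,0],[0,-1.7,-0.1],7],[[7.8,0,0],[0,-1.7,0.1],7]]'

```text
clock: 11.45
tcp_pos: [0.4932, -0.0444, 0.16]
orientation: [0.692, 0.142, 0.693, -0.142]
wrist_force: [-1.3, 0.3, 0.5]
finger_gap: 0.0701
```

>>> step_arm --targets '[[[7.8,0,0],[0.2,-1.7,0.4],7],[[7.8,0,0],[0.2,-1.6,0.6],7],[[7.8,0,0],[0.2,-1.5,0.8],7],[[7.8,0,0],[0.2,-1.4,1.0],7],[[7.8,0,0],[0.2,-1.2,1.2],7],[[7.8,0,0],[0,-1.1,1.3],7],[[7.8,0,0],[0,-0.9,1.5],7],[[7.8,0,0],[0,-0.7,1.6],7],[[0,0,0],[0,0,0],7],[[0,0,0],[0,0,0],7]]'

```text
clock: 12.45
tcp_pos: [0.4685, -0.179, 0.1504]
orientation: [0.52, 0.479, 0.521, -0.479]
wrist_force: [0.1, -0.1, 0.7]
finger_gap: 0.0702
```

```bash
python3 - <<'E'
from h import *
s=st();im=read_camera("wrist"); cv2.imwrite("pics/w8.png",im[:,:,::-1]); np.save("w8.npy",im)
import pickle; pickle.dump(s,open("w8.pkl","wb"))
print(unproj("wrist",[[257,190]],.054,s), proj("wrist",[[.47,-.18,.054]],s))
E
```

```text
t 12.45 p [ 0.4685 -0.179   0.1504] A 4.79 xax [-0.0015  0.0012 -1.    ] F [ 0.12 -0.15  0.74] M [-0.03 -0.02 -0.05] gap 0.0702 q [-0.53  0.21 -0.29  1.07  0.    0.96]
[[ 0.46803953 -0.17715419  0.054     ]] [[258.88102867 193.12083533]]
```

View pics/w8.png

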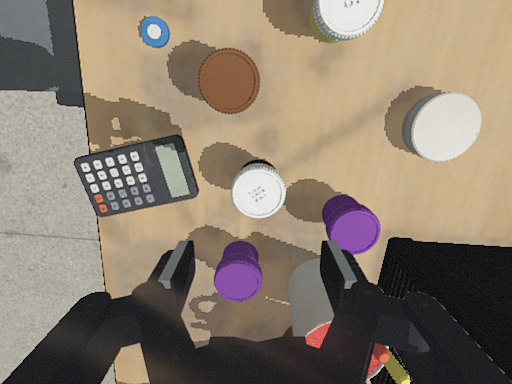

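```bash
python3 - <<'E'
from h import *
import pickle
s=pickle.load(open("w8.pkl","rb")); im=np.load("w8.npy"); crop(im,215,145,305,235,8,"pics/w8c.png")
t=np.linspace(0,2*np.pi,60)
def ov(c,z=.054,r=.0252): return proj("wrist",np.c_[c[0]+r*np.cos(t),c[1]+r*np.sin(t),np.full(60,z)],s)
g=im.astype(int); m=((g.min(2)>150)&(abs(g[:,:,0]-g[:,:,2])<25)).astype(np.uint8); m[:140]=0;m[235:]=0;m[:,:215]=0;m[:,305:]=0
c,_=cv2.findContours(m,cv2.RETR_EXTERNAL,cv2.CHAIN_APPROX_NONE); c=max(c,key=len); print(cv2.fitEllipse(c), cv2.boundingRect(c))
e=cv2.fitEllipse(c)[0]; print(unproj("wrist",[e],.054,s))
for P in ([.4685,-.1795],): 
    o=ov(P); print(o.min(0),o.max(0))
E
```

```text
((258.525390625, 192.14527893066406), (50.27383804321289, 53.58004379272461), 74.5901107788086) (232, 166, 54, 52)
[[ 0.46959597 -0.17908994  0.054     ]]
[229.56365937 165.50218982] [285.01702919 217.77617961]
```

View pics/w8c.png

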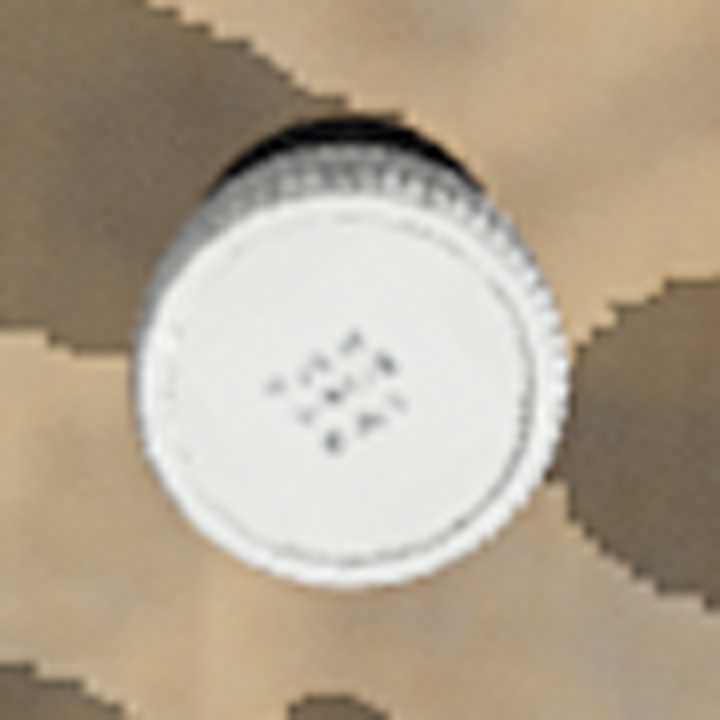

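>>> step_arm --targets '[[[0.5,0,0],[0,0.15,0.1],7],[[0,0,0],[3,0,0],7],[[0,0,0],[3,0,0],7],[[0,0,0],[3,0,0],7],[[0,0,0],[2.5,0,0],7],[[0,0,0],[1.2,0,0],7],[[0,0,0],[0,0,0],4.5],[[0,0,0],[0,0,0],4.5],[[0,0,0],[0,0,0],4.5],[[0,0,0],[0,0,0],4.5]]' --force 30

```text
clock: 13.5
tcp_pos: [0.4717, -0.1807, 0.0255]
orientation: [0.519, 0.481, 0.517, -0.481]
wrist_force: [0.7, 0.1, -0.8]
finger_gap: 0.0497
```

```bash
python3 - <<'E'
from h import *
s=st();im=read_camera("wrist"); crop(im,130,130,390,340,2.8,"pics/w9c.png")
E
```

```text
t 13.5 p [ 0.4717 -0.1807  0.0255] A 4.21 xax [ 0.0021 -0.0013 -1.    ] F [ 0.69  0.07 -0.8 ] M [-0.02 -0.01  0.01] gap 0.0497 q [-0.52  0.34 -0.46  0.77 -0.    0.97]
```

View pics/w9c.png

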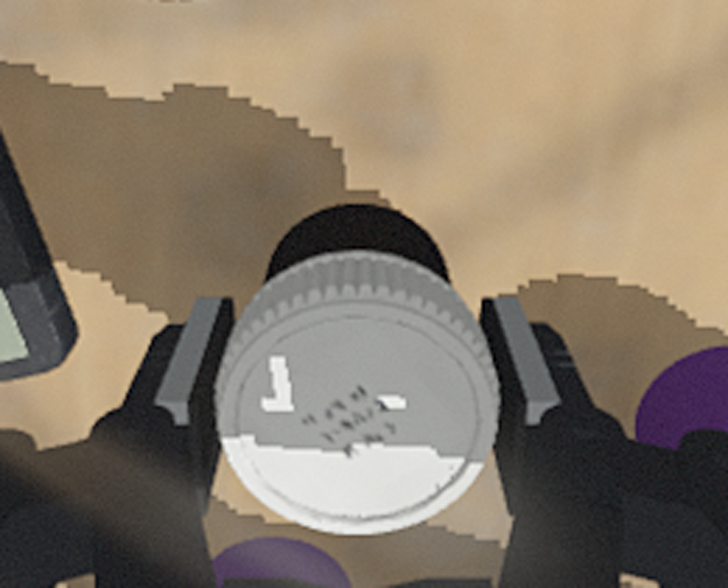

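```bash
python3 - <<'E'
from h import *
s=get_state()
t=np.linspace(0,2*np.pi,90)
for dy in (-.004,-.002,0,.002,.004):
    c=s['tcp_pos'][:2]+[0,dy]
    o=proj("wrist",np.c_[c[0]+.0252*np.cos(t),c[1]+.0252*np.sin(t),np.full(90,.054)],s); print(dy,o.min(0).round(1),o.max(0).round(1))
E
```

```text
-0.004 [204.9 239.1] [308.2 325.2]
-0.002 [205.  235.2] [308.7 322.2]
0 [205.  231.3] [309.3 319.1]
0.002 [205.1 227.3] [309.9 316.1]
0.004 [205.1 223.3] [310.4 312.9]
```

>>> step_arm --targets '[[[0,0,0],[0,0,0],4],[[0,0,0],[0,0,0],4],[[0,0,0],[-1,0,0],4],[[0,0,0],[-3,0,0],4],[[0,0,0],[-4,0,0],4],[[0,0,0],[-4,0,0],4],[[0,0,0],[-3,0,0],4],[[0,0,0],[0,0,0],4],[[0,0,0],[0,0,0],4],[[0,0,0],[0,0,0],4]]'

```text
clock: 14.55
tcp_pos: [0.47, -0.1798, 0.1734]
orientation: [0.517, 0.481, 0.519, -0.481]
wrist_force: [1.0, -0.1, -0.8]
finger_gap: 0.0497
```

```bash
python3 - <<'E'
from h import *
s=st();im=read_camera("wrist"); cv2.imwrite("pics/w10.png",im[:,:,::-1]); np.save("w10.npy",im)
import pickle; pickle.dump(s,open("w10.pkl","wb"))
E
```

```text
t 14.55 p [ 0.47   -0.1798  0.1734] A 4.2 xax [-1.5e-03  8.0e-04 -1.0e+00] F [ 0.98 -0.08 -0.8 ] M [ 0.05 -0.01 -0.03] gap 0.0497 q [-0.52  0.2  -0.24  1.13 -0.    0.97]
```

View pics/w10.png

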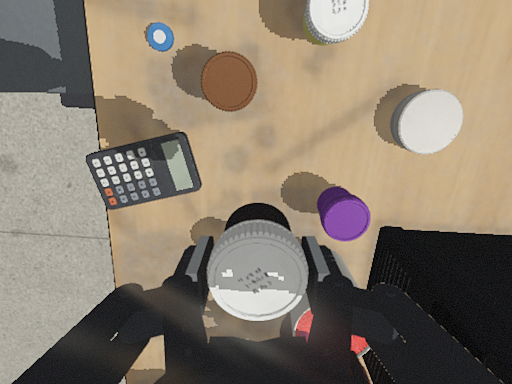

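```bash
python3 - <<'E'
from h import *
import pickle
s=pickle.load(open("w7.pkl","rb"))
c=lambda p:(np.array(p,float)/2.8+[120,80])
pl=unproj("wrist",[c((388,5)),c((167,195)),c((500,565)),c((705,432))],.006,s);print(pl.round(4),pl.mean(0))
for i,j in ((0,3),(1,2)): d=pl[j]-pl[i]; print(np.linalg.norm(d),np.degrees(np.arctan2(d[1],d[0])))
t=np.radians(4.3);Rz=np.array([[np.cos(t),-np.sin(t)],[np.sin(t),np.cos(t)]])
for o in ([.5169,.1592],pl.mean(0)[:2]): print(o,"nest",o+Rz@[0,.02],"set",o+Rz@[0,.016])
plan([.5169-.0012,.1592+.016+.001,.175],4.3,10)
E
```

```text
[[0.47   0.0472 0.006 ]
 [0.5782 0.0547 0.006 ]
 [0.5632 0.2711 0.006 ]
 [0.4557 0.2636 0.006 ]] [0.5167911  0.15915988 0.006     ]
0.21686534398436513 93.77675391494449
0.21690534940402428 93.9482685107383
[0.5169, 0.1592] nest [0.51540043 0.1791437 ] set [0.51570034 0.17515496]
[0.5167911  0.15915988] nest [0.51529153 0.17910359] set [0.51559144 0.17511484]
a0 4.2 turn/row -0.01 d [0.0459 0.3559 0.002 ] t 14.6 tilt 0.15
[[np.float64(-0.01), 0, 0], [np.float64(-0.02), np.float64(0.72), np.float64(-3.52)]]
[[np.float64(-0.01), 0, 0], [np.float64(-0.02), np.float64(0.72), np.float64(-3.52)]]
[[np.float64(-0.01), 0, 0], [np.float64(-0.02), np.float64(0.72), np.float64(-3.52)]]
[[np.float64(-0.01), 0, 0], [np.float64(-0.02), np.float64(0.72), np.float64(-3.52)]]
[[np.float64(-0.01), 0, 0], [np.float64(-0.02), np.float64(0.72), np.float64(-3.52)]]
[[np.float64(-0.01), 0, 0], [np.float64(-0.02), np.float64(0.72), np.float64(-3.52)]]
[[np.float64(-0.01), 0, 0], [np.float64(-0.02), np.float64(0.72), np.float64(-3.52)]]
[[np.float64(-0.01), 0, 0], [np.float64(-0.02), np.float64(0.72), np.float64(-3.51)]]
[[np.float64(-0.01), 0, 0], [np.float64(-0.02), np.float64(0.72), np.float64(-3.51)]]
[[np.float64(-0.01), 0, 0], [np.float64(-0.02), np.float64(0.72), np.float64(-3.51)]]
```

>>> step_arm --targets '[[[0,0,0],[0,0.5,-2.5],4],[[0,0,0],[0,0.8,-4.0],4],[[0,0,0],[0,0.9,-4.5],4],[[0,0,0],[0,0.9,-4.5],4],[[0,0,0],[0,0.9,-4.5],4],[[0,0,0],[0,0.9,-4.5],4],[[0,0,0],[0,0.9,-4.5],4],[[0,0,0],[0,0.8,-3.5],4],[[0,0,0],[0,0.6,-2.7],4],[[0,0,0],[0,0,0],4]]'

```text
clock: 15.6
tcp_pos: [0.516, 0.1791, 0.1725]
orientation: [0.518, 0.48, 0.52, -0.481]
wrist_force: [0.8, -0.7, -1.1]
finger_gap: 0.0495
```

```bash
python3 - <<'E'
from h import *
s=st();im=read_camera("wrist"); cv2.imwrite("pics/w11.png",im[:,:,::-1]); np.save("w11.npy",im)
import pickle; pickle.dump(s,open("w11.pkl","wb"))
plan([.5157,.1762,.10],4.3,1)
E
```

```text
t 15.6 p [0.516  0.1791 0.1725] A 4.46 xax [-2.4e-03  3.0e-04 -1.0e+00] F [ 0.83 -0.71 -1.11] M [-0.11 -0.    0.05] gap 0.0495 q [ 0.19  0.28 -0.14  1.15  0.    1.68]
a0 4.39 turn/row 0.086 d [-0.     -0.0013 -0.0726] t 15.65 tilt 0.18
[[np.float64(0.09), 0, 0], [np.float64(7.26), np.float64(-0.01), np.float64(0.13)]]
```

View pics/w11.png

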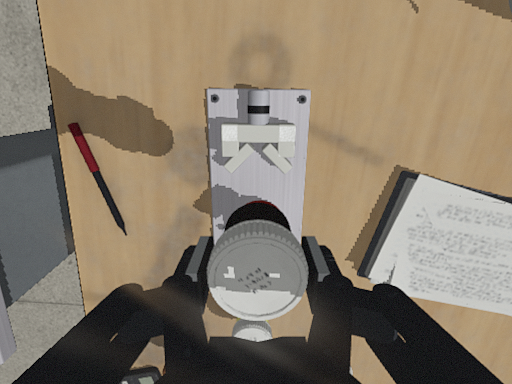

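>>> step_arm --targets '[[[0,0,0],[1.0,0,0.15],4],[[0,0,0],[2.5,0,0],4],[[0,0,0],[3,0,0],4],[[0,0,0],[3,0,0],4],[[0,0,0],[2.5,0,0],4],[[0,0,0],[1,0,0],4],[[0,0,0],[0.5,0,0],4],[[0,0,0],[0.3,0,0],4],[[0,0,0],[0,0,0],4],[[0,0,0],[0,0,0],4]]'

```text
clock: 16.65
tcp_pos: [0.5177, 0.1747, 0.0373]
orientation: [0.518, 0.482, 0.518, -0.481]
wrist_force: [0.4, 1.1, -1.3]
finger_gap: 0.0495
```

```bash
python3 - <<'E'
from h import *
s=st();im=read_camera("wrist"); cv2.imwrite("pics/w12.png",im[:,:,::-1]); np.save("w12.npy",im)
im=read_camera("scene"); crop(im,165,120,325,280,3.7,"pics/s12c.png")
E
```

```text
t 16.65 p [0.5177 0.1747 0.0373] A 4.2 xax [ 2.e-03  2.e-04 -1.e+00] F [ 0.38  1.1  -1.33] M [-0.01  0.02 -0.05] gap 0.0495 q [ 0.18  0.39 -0.34  0.83 -0.    1.68]
```

View pics/w12.png

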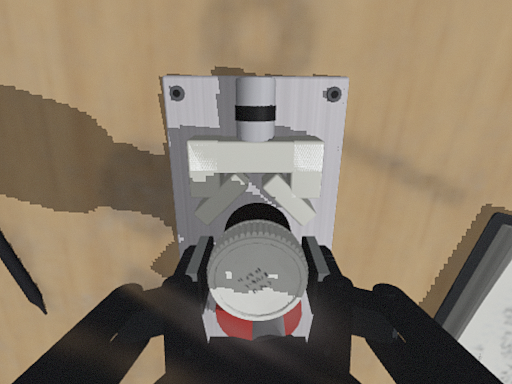

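View pics/s12c.png

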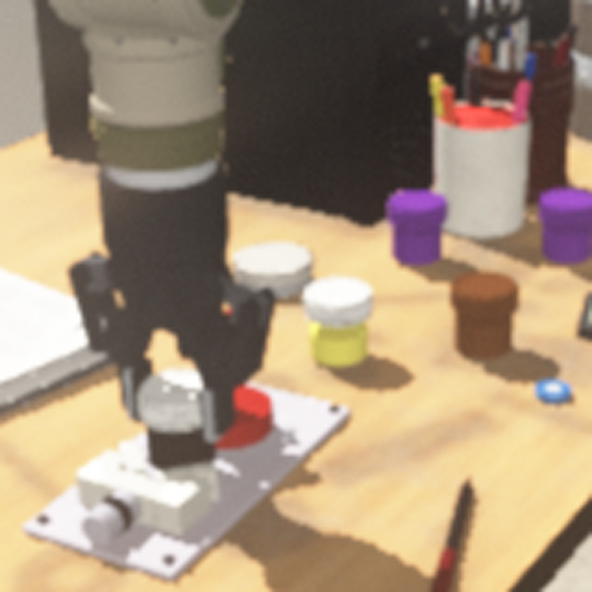

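```bash
python3 -c "
from h import *
s=st()
plan([.5157,.1762,.0315],4.3,1)"
```

```text
t 16.75 p [0.5176 0.1748 0.0372] A 4.21 xax [ 1.8e-03  2.0e-04 -1.0e+00] F [ 1.13 -0.3  -1.37] M [ 0.02  0.   -0.02] gap 0.0494 q [ 0.18  0.39 -0.34  0.83 -0.    1.68]
a0 4.21 turn/row -0.087 d [-0.0019  0.0014 -0.0057] t 16.75 tilt 0.1
[[np.float64(-0.09), 0, 0], [np.float64(0.57), np.float64(-0.18), np.float64(-0.15)]]
```

>>> step_arm --targets '[[[0,0,0],[0.1,-0.1,-0.1],4],[[0,0,0],[0.1,-0.1,0],4],[[0,0,0],[0.1,0,0],4],[[0,0,0],[0.1,0,0],4],[[0,0,0],[0.1,0,0],4],[[0,0,0],[0,0,0],4],[[0,0,0],[0,0,0],4],[[0,0,0],[0,0,0],4],[[0,0,0],[0,0,0],4],[[0,0,0],[0,0,0],4]]'

```text
clock: 17.75
tcp_pos: [0.5148, 0.1755, 0.0313]
orientation: [0.518, 0.481, 0.518, -0.481]
wrist_force: [0.2, -0.2, -0.7]
finger_gap: 0.0496
```

```bash
python3 -c "
from h import *
s=st()
plan([.5157,.1762,.0315],4.3,1)"
```

```text
t 17.75 p [0.5148 0.1755 0.0313] A 4.2 xax [ 1.e-04 -1.e-04 -1.e+00] F [ 0.2  -0.19 -0.75] M [-0.02 -0.04  0.03] gap 0.0496 q [ 0.18  0.4  -0.35  0.82 -0.    1.68]
a0 4.2 turn/row -0.095 d [0.0009 0.0007 0.0002] t 17.75 tilt 0.01
[[np.float64(-0.1), 0, 0], [np.float64(-0.02), np.float64(0.09), np.float64(-0.06)]]
```

>>> step_arm --targets '[[[0,0,0],[0.1,0.1,0],4],[[0,0,0],[0,0,0],4],[[0,0,0],[0,0,0],5.5],[[0,0,0],[0,0,0],6.5],[[0,0,0],[0,0,0],7],[[0,0,0],[0,0,0],7],[[0,0,0],[-1,0,0],7],[[0,0,0],[-3,0,0],7],[[0,0,0],[-4,0,0],7],[[0,0,0],[-4,0,0],7]]'

```text
clock: 18.75
tcp_pos: [0.5152, 0.1755, 0.152]
orientation: [0.518, 0.481, 0.518, -0.482]
wrist_force: [0.8, -0.2, 0.4]
finger_gap: 0.0695
```

```bash
python3 - <<'E'
from h import *
s=st();im=read_camera("wrist"); cv2.imwrite("pics/w13.png",im[:,:,::-1]); np.save("w13.npy",im)
import pickle; pickle.dump(s,open("w13.pkl","wb"))
E
```

```text
t 18.75 p [0.5152 0.1755 0.152 ] A 4.2 xax [-7.e-04 -2.e-04 -1.e+00] F [ 0.76 -0.17  0.37] M [ 0.03 -0.06 -0.02] gap 0.0695 q [ 0.18  0.29 -0.18  1.1  -0.    1.68]
```

View pics/w13.png

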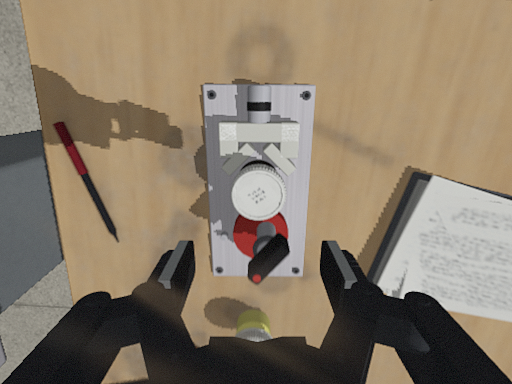

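```bash
python3 - <<'E'
from h import *
plan([.5272,.1245,.15],144.6,18)
E
```

```text
a0 4.22 turn/row -7.799 d [ 0.0082 -0.0518 -0.0094] t 18.8 tilt 0.58
[[np.float64(-7.8), 0, 0], [np.float64(0.05), np.float64(0.02), np.float64(0.29)]]
[[np.float64(-7.8), 0, 0], [np.float64(0.05), np.float64(-0.02), np.float64(0.29)]]
[[np.float64(-7.8), 0, 0], [np.float64(0.05), np.float64(-0.05), np.float64(0.29)]]
[[np.float64(-7.8), 0, 0], [np.float64(0.05), np.float64(-0.09), np.float64(0.28)]]
[[np.float64(-7.8), 0, 0], [np.float64(0.05), np.float64(-0.13), np.float64(0.26)]]
[[np.float64(-7.8), 0, 0], [np.float64(0.05), np.float64(-0.16), np.float64(0.24)]]
[[np.float64(-7.8), 0, 0], [np.float64(0.05), np.float64(-0.19), np.float64(0.22)]]
[[np.float64(-7.8), 0, 0], [np.float64(0.05), np.float64(-0.22), np.float64(0.19)]]
[[np.float64(-7.8), 0, 0], [np.float64(0.05), np.float64(-0.25), np.float64(0.16)]]
[[np.float64(-7.8), 0, 0], [np.float64(0.05), np.float64(-0.26), np.float64(0.12)]]
[[np.float64(-7.8), 0, 0], [np.float64(0.05), np.float64(-0.28), np.float64(0.08)]]
[[np.float64(-7.8), 0, 0], [np.float64(0.05), np.float64(-0.29), np.float64(0.05)]]
[[np.float64(-7.8), 0, 0], [np.float64(0.05), np.float64(-0.29), np.float64(0.01)]]
[[np.float64(-7.8), 0, 0], [np.float64(0.05), np.float64(-0.29), np.float64(-0.03)]]
[[np.float64(-7.8), 0, 0], [np.float64(0.05), np.float64(-0.28), np.float64(-0.07)]]
[[np.float64(-7.8), 0, 0], [np.float64(0.05), np.float64(-0.27), np.float64(-0.11)]]
[[np.float64(-7.8), 0, 0], [np.float64(0.05), np.float64(-0.25), np.float64(-0.15)]]
[[np.float64(-7.8), 0, 0], [np.float64(0.05), np.float64(-0.23), np.float64(-0.18)]]
```

>>> step_arm --targets '[[[-7.8,0,0],[0,0,0.3],7],[[-7.8,0,0],[0,0,0.3],7],[[-7.8,0,0],[0,-0.1,0.3],7],[[-7.8,0,0],[0,-0.1,0.3],7],[[-7.8,0,0],[0,-0.1,0.3],7],[[-7.8,0,0],[0,-0.2,0.2],7],[[-7.8,0,0],[0,-0.2,0.2],7],[[-7.8,0,0],[0,-0.2,0.2],7],[[-7.8,0,0],[0,-0.2,0.2],7],[[-7.8,0,0],[0,-0.3,0.1],7]]'

```text
clock: 19.8
tcp_pos: [0.5204, 0.1461, 0.1509]
orientation: [0.706, 0.046, 0.705, -0.046]
wrist_force: [-0.6, -0.1, 1.1]
finger_gap: 0.0695
```

>>> step_arm --targets '[[[-7.8,0,0],[0,-0.3,0.1],7],[[-7.8,0,0],[0,-0.3,0],7],[[-7.8,0,0],[0,-0.3,0],7],[[-7.8,0,0],[0,-0.3,0],7],[[-7.8,0,0],[0,-0.3,-0.1],7],[[-7.8,0,0],[0,-0.3,-0.1],7],[[-7.8,0,0],[0,-0.2,-0.2],7],[[-7.8,0,0],[0,-0.2,-0.2],7],[[0,0,0],[0,0,0],7],[[0,0,0],[0,0,0],7]]'

```text
clock: 20.8
tcp_pos: [0.5228, 0.1223, 0.1507]
orientation: [0.629, -0.323, 0.629, 0.323]
wrist_force: [-0.2, -0.8, 0.9]
finger_gap: 0.0697
```

```bash
python3 - <<'E'
from h import *
s=st();im=read_camera("wrist"); crop(im,120,80,400,290,2.8,"pics/w14c.png"); np.save("w14.npy",im)
import pickle; pickle.dump(s,open("w14.pkl","wb"))
plan([.5275,.1245,.0726],144.5,1)
E
```

```text
t 20.8 p [0.5228 0.1223 0.1507] A 144.41 xax [ 5.e-04 -0.e+00 -1.e+00] F [-0.17 -0.76  0.87] M [ 0.08 -0.   -0.04] gap 0.0697 q [ 0.08  0.28 -0.2   1.09 -0.   -0.87]
a0 144.45 turn/row -0.054 d [ 0.0047  0.0021 -0.078 ] t 20.85 tilt 0.02
[[np.float64(-0.05), 0, 0], [np.float64(7.8), np.float64(-0.26), np.float64(0.44)]]
```

View pics/w14c.png

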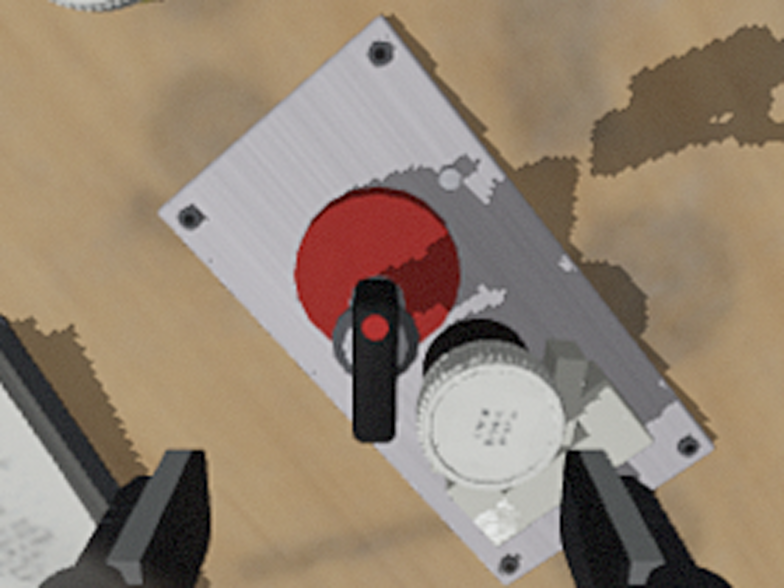

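>>> step_arm --targets '[[[0,0,0],[0,-0.25,0.4],5],[[0,0,0],[2,0,0],4],[[0,0,0],[2,0,0],4],[[0,0,0],[2,0,0],4],[[0,0,0],[1.8,0,0],4],[[0,0,0],[0,0,0],4],[[0,0,0],[0,0,0],0.5],[[0,0,0],[0,0,0],0.5],[[0,0,0],[0,0,0],0.5],[[0,0,0],[0,0,0],0.5]]' --force 40

```text
clock: 21.85
tcp_pos: [0.528, 0.1243, 0.0734]
orientation: [0.629, -0.324, 0.628, 0.324]
wrist_force: [0.1, 1.1, 2.2]
finger_gap: 0.0119
```

```bash
python3 - <<'E'
from h import *
s=st();im=read_camera("wrist"); crop(im,120,120,400,330,2.8,"pics/w15c.png")
E
```

```text
t 21.85 p [0.528  0.1243 0.0734] A 144.57 xax [ 2.1e-03  4.0e-04 -1.0e+00] F [0.11 1.14 2.19] M [ 0.16  0.13 -0.42] gap 0.0119 q [ 0.08  0.35 -0.31  0.91  0.   -0.87]
```

View pics/w15c.png

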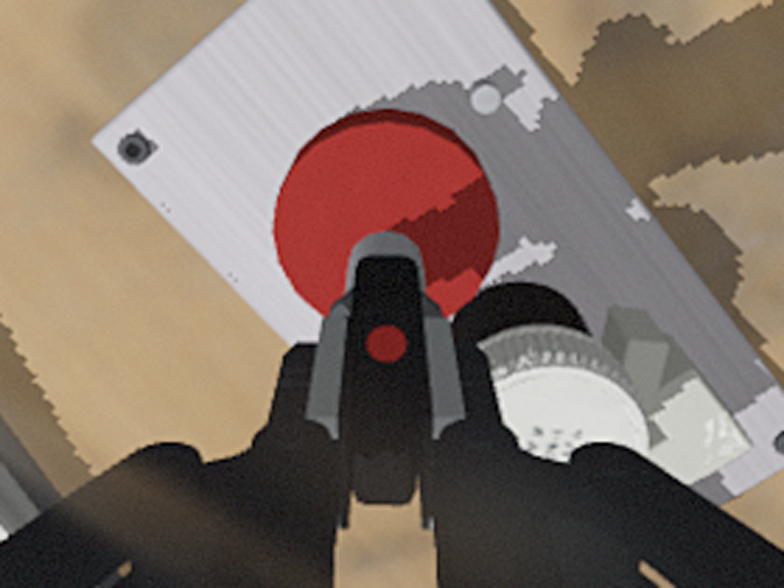

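>>> step_arm --targets '[[[5,0,0],[0,0,0],0.5],[[7,0,0],[0,0,0],0.5],[[7,0,0],[0,0,0],0.5],[[7,0,0],[0,0,0],0.5],[[7,0,0],[0,0,0],0.5],[[7,0,0],[0,0,0],0.5],[[7,0,0],[0,0,0],0.5],[[7,0,0],[0,0,0],0.5],[[4,0,0],[0,0,0],0.5],[[0,0,0],[0,0,0],0.5]]'

```text
clock: 22.9
tcp_pos: [0.528, 0.1244, 0.0734]
orientation: [0.708, 0.021, 0.706, -0.021]
wrist_force: [0.2, 0.4, 5.7]
finger_gap: 0.0121
```

```bash
python3 - <<'E'
from h import *
s=st();im=read_camera("wrist"); crop(im,120,120,400,330,2.8,"pics/w16c.png")
E
```

```text
t 22.9 p [0.528  0.1244 0.0734] A 86.62 xax [ 2.2e-03  4.0e-04 -1.0e+00] F [0.15 0.44 5.67] M [ 0.18  0.17 -0.18] gap 0.0121 q [ 0.08  0.35 -0.31  0.91  0.    0.14]
```

View pics/w16c.png

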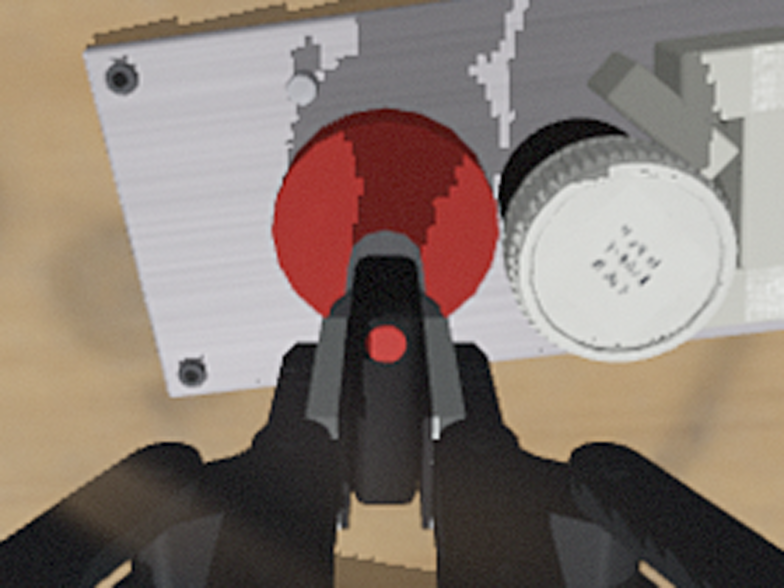

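>>> step_arm --targets '[[[2,0,0],[0,0,0],0.5],[[2,0,0],[0,0,0],0.5],[[2,0,0],[0,0,0],0.5],[[1,0,0],[0,0,0],0.5],[[0.5,0,0],[0,0,0],0.5],[[0,0,0],[0,0,0],0.5],[[0,0,0],[0,0,0],0.5],[[0,0,0],[0,0,0],0.5],[[0,0,0],[0,0,0],0.5],[[0,0,0],[0,0,0],0.5]]'

```text
clock: 23.95
tcp_pos: [0.528, 0.1244, 0.0734]
orientation: [0.705, 0.066, 0.703, -0.066]
wrist_force: [-0.3, 1.8, 6.1]
finger_gap: 0.0122
```

```bash
python3 - <<'E'
from h import *
s=st()
E
```

```text
t 23.95 p [0.528  0.1244 0.0734] A 79.24 xax [ 2.2e-03  4.0e-04 -1.0e+00] F [-0.34  1.77  6.09] M [0.21 0.18 0.06] gap 0.0122 q [ 0.08  0.35 -0.31  0.91  0.    0.27]
```

>>> step_arm --targets '[[[0.5,0,0],[0,0,0],0.5],[[0.5,0,0],[0,0,0],0.5],[[0.5,0,0],[0,0,0],0.5],[[0.5,0,0],[0,0,0],0.5],[[0,0,0],[0,0,0],0.5],[[0,0,0],[0,0,0],0.5],[[0,0,0],[0,0,0],0.5],[[0,0,0],[0,0,0],0.5],[[0,0,0],[0,0,0],0.5],[[0,0,0],[0,0,0],0.5]]'

```text
clock: 24.95
tcp_pos: [0.5279, 0.1244, 0.0734]
orientation: [0.703, 0.079, 0.702, -0.078]
wrist_force: [-0.9, 1.3, 6.0]
finger_gap: 0.0122
```

```bash
python3 - <<'E'
from h import *
s=st();im=read_camera("wrist"); crop(im,120,120,400,330,2.8,"pics/w17c.png")
E
```

```text
t 24.95 p [0.5279 0.1244 0.0734] A 77.25 xax [ 2.2e-03  4.0e-04 -1.0e+00] F [-0.88  1.33  5.98] M [0.23 0.16 0.08] gap 0.0122 q [ 0.08  0.35 -0.31  0.91  0.    0.31]
```

View pics/w17c.png

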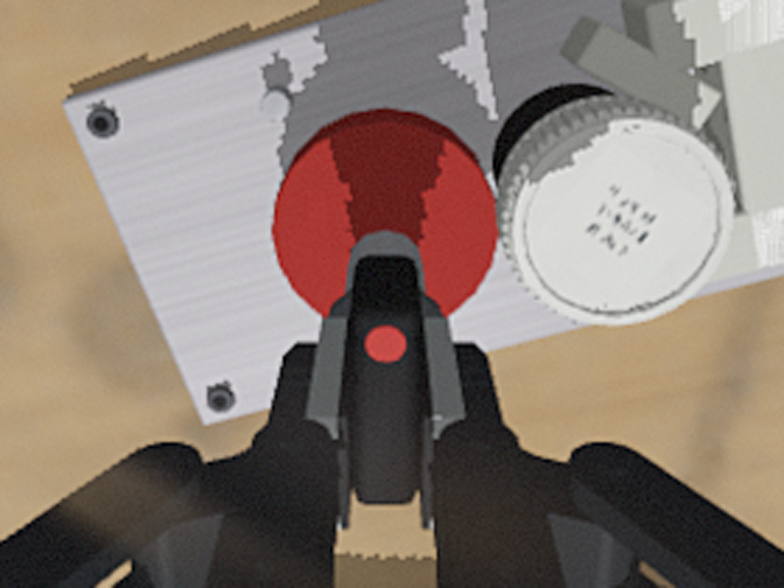

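>>> step_arm --targets '[[[0.5,0,0],[0,0,0],0.5],[[0.5,0,0],[0,0,0],0.5],[[0,0,0],[0,0,0],0.5],[[0,0,0],[0,0,0],0.5],[[0,0,0],[0,0,0],0.5],[[0,0,0],[0,0,0],0.5],[[0,0,0],[0,0,0],0.5],[[0,0,0],[0,0,0],0.5],[[0,0,0],[0,0,0],0.5],[[0,0,0],[0,0,0],0.5]]'

```text
clock: 26.0
tcp_pos: [0.5279, 0.1244, 0.0734]
orientation: [0.703, 0.085, 0.701, -0.084]
wrist_force: [-0.7, 1.5, 4.2]
finger_gap: 0.0124
```

```bash
python3 - <<'E'
from h import *
s=st()
E
```

```text
t 26.0 p [0.5279 0.1244 0.0734] A 76.26 xax [ 2.2e-03  3.0e-04 -1.0e+00] F [-0.68  1.48  4.21] M [0.21 0.15 0.2 ] gap 0.0124 q [ 0.08  0.35 -0.31  0.91  0.    0.32]
```

>>> step_arm --targets '[[[0.5,0,0],[0,0,0],0.5],[[0.5,0,0],[0,0,0],0.5],[[0,0,0],[0,0,0],0.5],[[0,0,0],[0,0,0],0.5],[[0,0,0],[0,0,0],0.5],[[0,0,0],[0,0,0],0.5],[[0,0,0],[0,0,0],0.5],[[0,0,0],[0,0,0],0.5],[[0,0,0],[0,0,0],0.5],[[0,0,0],[0,0,0],0.5]]'

```text
clock: 27.0
tcp_pos: [0.5279, 0.1244, 0.0734]
orientation: [0.702, 0.091, 0.701, -0.091]
wrist_force: [-1.1, 0.1, 5.8]
finger_gap: 0.0121
```

```bash
python3 - <<'E'
from h import *
s=st()
E
```

```text
t 27.0 p [0.5279 0.1244 0.0734] A 75.26 xax [ 2.1e-03  2.0e-04 -1.0e+00] F [-1.13  0.09  5.79] M [0.07 0.18 0.26] gap 0.0121 q [ 0.08  0.35 -0.31  0.91  0.    0.34]
```

>>> step_arm --targets '[[[0.5,0,0],[0,0,0],0.5],[[0.5,0,0],[0,0,0],0.5],[[0,0,0],[0,0,0],0.5],[[0,0,0],[0,0,0],0.5],[[0,0,0],[0,0,0],0.5],[[0,0,0],[0,0,0],0.5],[[0,0,0],[0,0,0],0.5],[[0,0,0],[0,0,0],0.5],[[0,0,0],[0,0,0],0.5],[[0,0,0],[0,0,0],0.5]]'

```text
clock: 28.0
tcp_pos: [0.5279, 0.1243, 0.0734]
orientation: [0.701, 0.097, 0.7, -0.097]
wrist_force: [-1.2, 0.8, 5.2]
finger_gap: 0.0124
```

```bash
python3 - <<'E'
from h import *
s=st();im=read_camera("wrist"); crop(im,120,120,400,330,2.8,"pics/w18c.png"); print(get_state()['ft_torque'])
E
```

```text
t 28.0 p [0.5279 0.1243 0.0734] A 74.28 xax [ 2.2e-03  2.0e-04 -1.0e+00] F [-1.22  0.81  5.19] M [0.13 0.18 0.38] gap 0.0124 q [ 0.08  0.35 -0.31  0.91 -0.    0.36]
[0.12417589 0.22230671 0.34777032]
```

View pics/w18c.png

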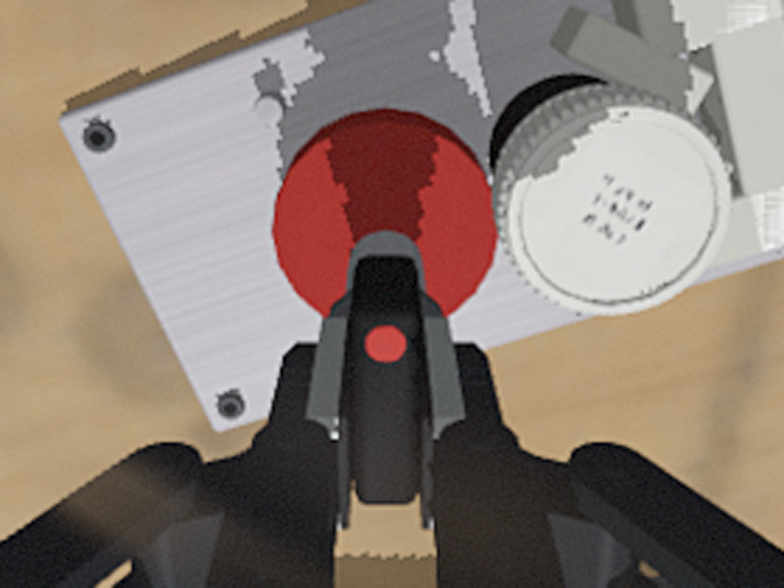

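>>> step_arm --targets '[[[0,0,0],[0,0,0],2],[[0,0,0],[0,0,0],4],[[0,0,0],[0,0,0],5],[[0,0,0],[0,0,0],5],[[0,0,0],[-1,0,0],5],[[0,0,0],[-3,0,0],5],[[0,0,0],[-3,0,0],6],[[0,0,0],[-2,0,0],7],[[0,0,0],[0,0,0],7],[[0,0,0],[0,0,0],7]]'

```text
clock: 29.05
tcp_pos: [0.5274, 0.1241, 0.1627]
orientation: [0.701, 0.098, 0.7, -0.098]
wrist_force: [0.5, 0.4, -0.3]
finger_gap: 0.0695
```

```bash
python3 - <<'E'
from h import *
import pickle
s=st();im=read_camera("wrist"); crop(im,120,80,400,290,2.8,"pics/w19c.png"); np.save("w19.npy",im); pickle.dump(s,open("w19.pkl","wb"))
im=read_camera("scene"); crop(im,165,165,325,285,4,"pics/s19c.png")
E
```

```text
t 29.05 p [0.5274 0.1241 0.1627] A 74.11 xax [ 0.0013 -0.     -1.    ] F [ 0.46  0.41 -0.34] M [-0.02  0.06  0.02] gap 0.0695 q [ 0.08  0.28 -0.17  1.12 -0.    0.36]
```

View pics/w19c.png

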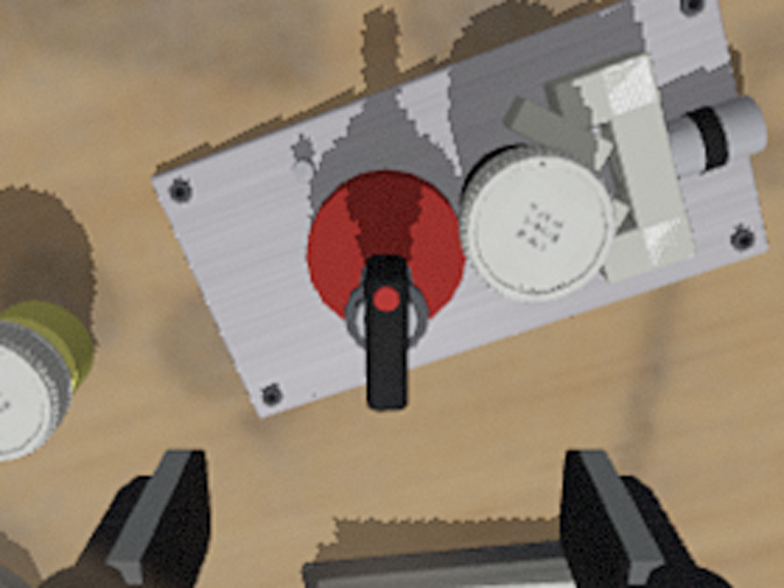

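View pics/s19c.png

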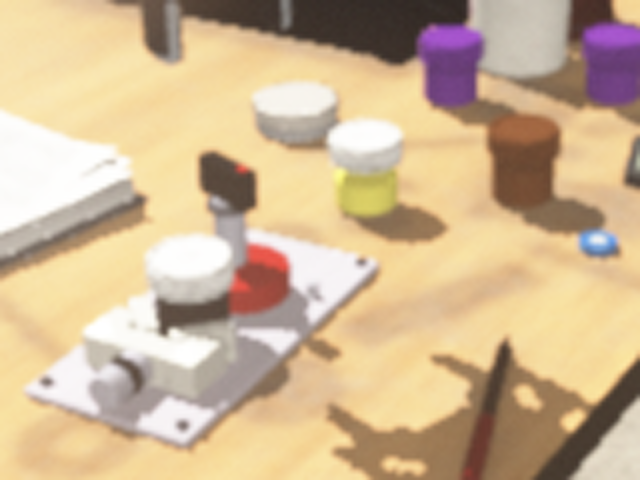

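```bash
python3 - <<'E'
from h import *
import pickle
def bar(f):
    s=pickle.load(open(f+".pkl","rb")); im=np.load(f+".npy").astype(int)
    m=(im.max(2)<60).astype(np.uint8); m[:165]=0; m[230:]=0; m[:,:240]=0; m[:,275:]=0
    ctr=[]
    for r in range(186,222):
        x=np.where(m[r])[0]
        if len(x)>8 and x.max()-x.min()<22: ctr.append((r,(x.min()+x.max())/2))
    ctr=np.array(ctr); p=np.polyfit(ctr[:,0],ctr[:,1],1)
    k=unproj("wrist",[[np.polyval(p,186),186],[np.polyval(p,222),222]],.094,s); d=k[0]-k[1]
    return np.degrees(np.arctan2(d[1],d[0])),len(ctr)
for f in("w7","w14","w19"): print(f,bar(f))
s=pickle.load(open("w19.pkl","rb")); im=np.load("w19.npy")
# plate corners, cap rim
c=lambda p:(np.array(p,float)/2.8+[120,80])
pl=unproj("wrist",[c((152,178)),c((262,417)),c((767,246))],.006,s); 
t=np.radians(4.3);Rz=np.array([[np.cos(t),-np.sin(t)],[np.sin(t),np.cos(t)]])
os=[pl[i][:2]-Rz@np.array(v) for i,v in enumerate(([-.055,-.11],[.055,-.11],[.055,.11]))]; print(np.round(os,4))
crop(im,270,115,355,200,8,"pics/w19d.png")
nest=np.mean(os,0)+Rz@[0,.02]
a=np.linspace(0,2*np.pi,90)
for P in (nest,): 
  q=proj("wrist",np.c_[P[0]+.0252*np.cos(a),P[1]+.0252*np.sin(a),np.full(90,.060)],s); print(((q.min(0)-[270,115])*8).round(),((q.max(0)-[270,115])*8).round())
  v=cv2.resize(im[115:200,270:355,::-1],None,fx=8,fy=8,interpolation=cv2.INTER_CUBIC); cv2.polylines(v,[((q-[270,115]+.5)*8).astype(int)],True,(0,0,255),1); cv2.imwrite("pics/w19d.png",v)
E
```

```text
w7 (np.float64(-133.48124248259805), 35)
w14 (np.float64(-128.92799700673035), 19)
w19 (np.float64(164.27839303768516), 31)
[[0.5172 0.1615]
 [0.5156 0.1611]
 [0.5152 0.1577]]
[121. 138.] [571. 579.]
```

View pics/w19d.png

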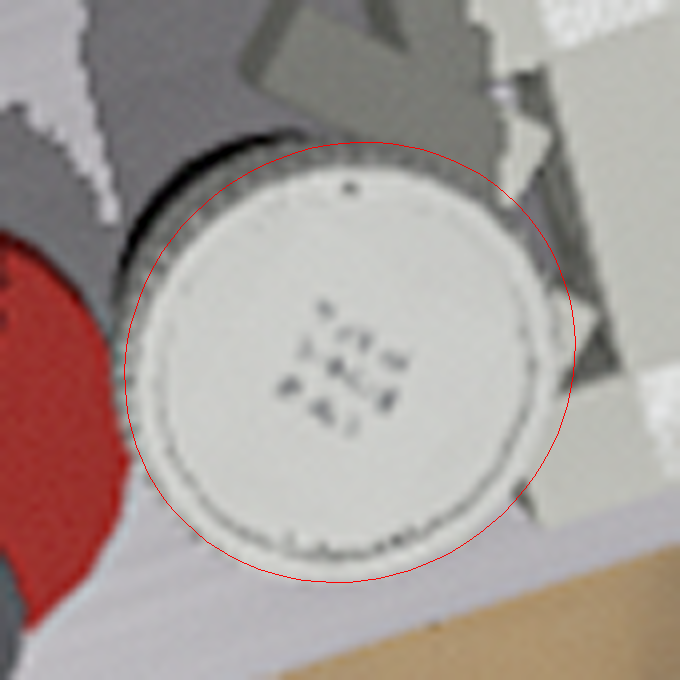

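```bash
python3 - <<'E'
from h import *
for l in ("yellow_pot","tin","blue_disc"): print(l,[(np.round(d['extent']).tolist(),round(d['p'],2)) for d in find_in("top",l)[:1]])
im=read_camera("top"); 
for l in ("yellow_pot","tin","blue_disc"): print(l,[(np.round(d['extent']).tolist(),round(d['p'],2)) for d in find_in("top",l)[:1]])
print(hand_in()); print(get_state()['clock'])
E
```

```text
yellow_pot [([242.0, 181.0, 18.0, 19.0], 0.82)]
tin [([270.0, 139.0, 24.0, 21.0], 0.96)]
blue_disc [([256.0, 242.0, 8.0, 8.0], 0.56)]
yellow_pot [([241.0, 179.0, 18.0, 19.0], 0.67)]
tin [([270.0, 138.0, 23.0, 24.0], 0.97)]
blue_disc []
the job is handed in; nothing more can be done
None
the job is handed in; nothing more can be done
```

The job is handed in, at about 29 s of the 61 s allowed. No verdict came back.

**What I did**
- **Opening the clamp:** I turned the knob anticlockwise to its open stop; the wrist moment jumped to about −0.7 N m there. My first grip closed on the collar under the bar, so I raised the gripper 9 mm and gripped the bar itself.
- **Placing the pot:** I gripped the black pot by its cap and stood it in the V-block about 4 mm short of home. Then I let go.
- **Clamping:** I turned the knob clockwise until it stiffened, then about 0.05 rad further, to a cam angle of about 1.22 rad. The wrist moment rose steadily from 0.08 to about 0.36 N m.

**Last checks**
- **Pot:** it stands upright, and the wrist picture puts its cap about 1 mm from the predicted home position.
- **Knob:** it stayed where I left it after release; the bar read 164.3° in the picture, matching the gripper's angle when I let go.
- **Robot:** the gripper was about 7 cm clear of everything.
- **Other things:** the yellow pot and tin stayed where they were, to within the detector's 1–2 pixels (about 3–6 mm) in the top view. The blue disc was missed in that last detection, but it is still in the scene picture.

**Open points**
- **Lobe force:** I inferred it from the wrist moment, since nothing measures it directly.
- **Camera disagreement:** the top camera and the first wrist views disagreed by about 4 mm in y on the jig. I settled it with a second wrist view and the position where the knob was gripped, which agreed to under 1 mm.
- **Knob at its open stop:** the automatic bar-angle fit gave unreliable values there (226° and 231°, against about 234° expected). I relied on the wrist moment instead.

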